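# Turn the rinsed clock plates and blow them dry

## Task

The rinsed brass clock plates lie on the wooden rack with their worked side (steel bushes and bridges) down. Turn every plate over and lay it worked side up on the rests of the aluminium tray, one plate to a rest; when all are loaded, push the tray across the bench until it sits squarely inside the black outline in front of the air blower, and only then set the blower's valve half open, with its handle at 45 degrees. Leave the other things on the bench where they are.

Things in the scene. Friction and masses are not known exactly. Their poses are not given: they have to be found in the camera images.
- plate0: A flat brass clock plate, 46 mm wide (its x), 70 mm long (its y), 5 mm thick (its z), 130 g; origin at its middle. Its worked side, with steel bushes and two steel bridges flush in the brass, is its -z side; the other (+z) is plain brass with small holes and corner screws. At the start it lies on one of the rack's rests with +z up, width roughly along the rack's x. May be absent.
- plate1: A flat brass clock plate, 46 mm wide (its x), 70 mm long (its y), 5 mm thick (its z), 130 g; origin at its middle. Its worked side, with steel bushes and two steel bridges flush in the brass, is its -z side; the other (+z) is plain brass with small holes and corner screws. At the start it lies on one of the rack's rests with +z up, width roughly along the rack's x. May be absent.
- plate2: A flat brass clock plate, 46 mm wide (its x), 70 mm long (its y), 5 mm thick (its z), 130 g; origin at its middle. Its worked side, with steel bushes and two steel bridges flush in the brass, is its -z side; the other (+z) is plain brass with small holes and corner screws. At the start it lies on one of the rack's rests with +z up, width roughly along the rack's x. May be absent.
- rack: Fixed wooden rack, 262 (x) by 76 mm (y), base 6 mm high; three wooden rest blocks in a row along its x at -88, 0 and +88 mm, each 36 (x) by 56 mm (y) with its top 36 mm above the bench. Origin under its centre at bench height, z up.
- stand: Fixed stand to stand a plate on its end. Base 60 x 52 mm, 8 high. Slot along its x between two jaws 30 mm long (x): 8 mm wide, floor 8 mm and straight part's top 26 mm above the bench, then flared to about 20 mm wide at 34 mm height. A plate in it, width along x, has its middle about 43 mm up, may lean up to 10 degrees; its long edges are free. Origin: under its centre, z up.
- tray: Loose aluminium tray, 0.5-0.8 kg, slides at a few N. 264 (x) by 124 mm (y), floor 5 mm; walls 8 mm thick on the long sides (outer faces y = -62, +62 mm), 28 mm high; open ends. Three grey rests at x = -88, 0, +88 mm, 36 (x) by 56 mm (y), tops 36 mm up; a plate lies on one with its width along x, its middle 38.5 mm above the origin. Origin: under its centre, z up.
- blower: Fixed air blower; flat on the bench in front of it the black tray outline, 280 (x) by 134 mm outside. Origin: the outline's centre, z up. The aluminium air bar, 280 mm along x, 36 mm thick, 48 mm high, stands beyond it with its middle at y = -135 mm; the valve is on top of the bar's middle.
- spot (a point): Centre of the black tray outline, at bench height; the tray's origin belongs here, its x along the blower's x (either way round).
- valve (a joint): Angle of the blower's valve handle, rad: 0 = shut, handle along the bar (the blower's x); it opens by turning counter-clockwise seen from above to 1.57, handle across the bar; 0.785 is half open. Stays where it is left (friction about 0.1 N m). Starts at 0 to 0.3.
- valve_grip (a point): Middle of the valve's T handle on its upright turning axis, 92 mm above the bench. The handle is a steel bar 64 mm long, 10 mm thick, 20 mm high (from 80 to 100 mm above the bench); its x axis runs along the bar, z up.
- loupe: Bystander, to be left alone: black eye loupe, 38 mm across, 30 mm high; origin at its underside or grip.
- oil: Bystander, to be left alone: small amber oil bottle, 28 mm across, 70 mm high; origin at its underside or grip.
- wheel: Bystander, to be left alone: brass gear wheel, 44 mm across, on a 22 mm arbor; origin at its underside or grip.
- cup: Bystander, to be left alone: small glass dish, 60 mm across, 25 mm high; origin at its underside or grip.
- case: Bystander, to be left alone: black watch case box, 70 x 50 x 30 mm; origin at its underside or grip.
- wrench: Bystander, to be left alone: small wrench, 130 mm, lying; origin at its underside or grip.
Mind the look-alikes: they are no part of the job. Leave any green or turquoise look-alike of the plate2 alone. Leave any green or purple look-alike of the plate1 alone.

How it is judged (in metres and radians):
On the way, in this order (a step that is already met when the one before it is completed fails the run):
1. every plate lies worked side up on a rest of the tray, let go (angle between each of plate0, plate1, plate2's own z axis and vertical above 3 rad and z of plate0 in the frame of tray between 0.035 and 0.043 m and x of plate0 in the frame of tray between -0.115 and 0.115 m and y of plate0 in the frame of tray between -0.03 and 0.03 m and linear speed of each of plate0, plate1, plate2 below 0.03 m/s and z of plate1 in the frame of tray between 0.035 and 0.043 m and x of plate1 in the frame of tray between -0.115 and 0.115 m and y of plate1 in the frame of tray between -0.03 and 0.03 m and z of plate2 in the frame of tray between 0.035 and 0.043 m and x of plate2 in the frame of tray between -0.115 and 0.115 m and y of plate2 in the frame of tray between -0.03 and 0.03 m and contact force between the fingers and plate0 below 0.05 N and contact force between the fingers and plate1 below 0.05 N and contact force between the fingers and plate2 below 0.05 N), for 0.2 s.
2. the loaded tray stands in the outline (angle between each of plate0, plate1, plate2's own z axis and vertical above 3 rad and z of plate0 in the frame of tray between 0.035 and 0.043 m and x of plate0 in the frame of tray between -0.115 and 0.115 m and y of plate0 in the frame of tray between -0.03 and 0.03 m and linear speed of each of plate0, plate1, plate2 below 0.03 m/s and z of plate1 in the frame of tray between 0.035 and 0.043 m and x of plate1 in the frame of tray between -0.115 and 0.115 m and y of plate1 in the frame of tray between -0.03 and 0.03 m and z of plate2 in the frame of tray between 0.035 and 0.043 m and x of plate2 in the frame of tray between -0.115 and 0.115 m and y of plate2 in the frame of tray between -0.03 and 0.03 m and horizontal distance between tray and spot below 0.02 m and angle between the x axis of tray and the x axis of blower, either way round below 0.14 rad and angle between tray's own z axis and vertical below 0.05 rad), for 0.2 s.
3. the valve is half open (all of step 2 and value of joint valve between 0.663 and 0.907 rad), for 0.2 s.
At the end, for the whole second after the job is handed in: Every plate present lies level on a rest of the tray with its worked side up, the tray is within 20 mm and 8 degrees of the outline's centre and direction, the valve is at 45 degrees within 7 degrees, and all is at rest (all of step 3 and linear speed of tray below 0.01 m/s); the robot touches nothing.
It fails at once if a bystander is moved more than 3 cm (distance of any of loupe, oil, wheel, cup, case, wrench from where it was at the start of the episode above 0.03 m).
Of plate0, plate1, plate2 only 2 to 3 are there at a start; the rules pass over those that are not, and their reading is None.
At some moment in a run one of tray may be knocked a few centimetres aside while the robot is not near it.
It also fails if it takes over 210 s, if anything falls off the work surface, if the arm or the gripper's body presses on something with over 40 N, if the wrist force passes 120 N, or if a joint passes its speed limit or range.

## Robot

A 6-joint arm with a two-finger parallel gripper is mounted at the origin on the work surface. World frame = base frame: x ahead of the robot, y to its left, z up, the work surface at z = 0. Lengths are in m, angles in degrees, forces in N, time in s.
With the tool pointing down it reaches from about 0.35 to 0.875 m from the base axis. Payload 4.2 kg.
Tool frame: the origin (TCP) lies midway between the tips of the shut fingers; the grasp point (between the pads) lies 19 mm behind it; z points along the fingers, y is the line along which they close (so a half turn about z gives the same grasp; the last joint's range is limited). The gripper opens to 87 mm and grips with 3 to 60 N. Pads are 19 mm wide; open, the fingers measure 117 mm over their backs; the gripper's body (75 mm by 190 mm) begins 51 mm behind the grasp point.
Start: joints at [-58.178, 22.042, 0.453, 0, -68.411, -14.817], TCP at [0.183, -0.598, 0.223] pointing down, gripper open.
Joint ranges: [-179.83, 179.83], [-69.29, 118.12], [-61.27, 80.66], [-181.25, 117.63], [-171.15, -9.14], [-177.46, 177.46]. Speed limits (degrees/s): [159.86, 159.86, 180, 180, 180, 180].

## Interface

Orientations are given as a 3x3 rotation matrix whose columns are the frame's x, y, z axes.
In Python, from station import * gives the robot as it stands.
- The arm moves only by the tool move_arm, never from a script. Its argument "targets" is text: rows parted by semicolons, each of 4 numbers parted by spaces: the shift along the world's x, y, z in units of 25 mm (1.0 is 25 mm), then the turn about the world's z in units of 5 degrees (1.0 is 5 degrees). In form: tx ty tz spin; .... A call has 1 to 10 rows; each row shifts and turns the commanded pose from where the row before left it; what a row does not reach is not made up. A row lasts 1/12 s, in which the tool goes at most 41.7 mm and 7.16 degrees, less where a joint would pass 70% of its speed; a pose out of reach is approached as far as the arm can. A call is refused whole if a number of a shift passes 1 or a number of a turn 1, either way. A call with a gripper value outside its range is refused whole. "gripper" is the finger opening in mm, from 0 to 87, set as the call begins (left out, the last holds). The fingers move at their own pace and stop on an object; the grip force is fixed at half the most. Time passes only in rows, so rows that do not move let the fingers close. It gives the time, the measured TCP pose, the force, the opening and the grip force at its end, in the units of the state.
- sense(): the state, without advancing time (a new reading comes with each control period).
- capture(name): name is "side" or "top"; returns a dict with "image" (480x640x3 uint8, blue, green, red), "fx", "fy", "cx", "cy" (pixels), "world_from_camera" (4x4, takes a point from camera to world coordinates). Camera axes: x right, y up, looking along -z (the intrinsics and any distortion apply to the point x, -y, -z); pixel columns grow to the right and rows downward; lengths in m; the calibration is good to about 2 mm. A picture is of the moment at which its call begins. There is no depth.
- finish_job(): hands the job in; it is judged then, once.
The state is a dict: "time_s": time; "joints": joint angles; "joint_velocities": joint speeds; "effort": joint torques, N m; "tcp_pos": TCP position; "ee_rot": TCP orientation; "wrist_force": force on the tool from outside, world axes, zero at the start; "moment": the same for the moment, N m; "gripper_width": opening from 0.0 (shut) to 1.0 (fully open); "gripper_force": force on a finger pad.
Only numpy, scipy, OpenCV 4.12 (cv2) and the standard library are available. Lean on these libraries where they do the work, as an engineer would, in place of code of your own. Each camera call takes 0.05 s, during which the arm holds its last target. There are 200 camera calls.

## Working session

There is one attempt and no reset: what is moved stays moved. The work goes in short steps, Python scripts to look and compute and a tool call to move; the robot and the scene stay as the last step left them, time stands still between calls to the robot, and variables do not carry over. Pictures are saved under pics/ and viewed, at most 14 in all, crops included, and the job is handed in when it is done.

Besides the shell and the picture viewer there is one more tool, called after "Request:" by a JSON object that holds its "op" and its "data", one argument or row to a line. move_arm: Moves the arm, as the interface text tells. Its arguments: {"type":"object","properties":{"targets":{"type":"string"},"gripper":{"type":"number"}},"required":["targets"]}

```bash
mkdir -p pics; ls; cat > h.py <<'E'
from station import *
import numpy as np, cv2
def snap(n,f):
    c=capture(n); cv2.imwrite('pics/'+f,c['image']); return c
def ray(c,u,v):
    T=np.array(c['world_from_camera']); d=np.array([(u-c['cx'])/c['fx'],-(v-c['cy'])/c['fy'],-1.])
    return T[:3,3],T[:3,:3]@d
def onz(c,u,v,z):
    o,d=ray(c,u,v); return o+d*(z-o[2])/d[2]
def proj(c,p):
    T=np.linalg.inv(np.array(c['world_from_camera'])); q=T[:3,:3]@np.array(p)+T[:3,3]
    return c['cx']+c['fx']*q[0]/-q[2], c['cy']-c['fy']*q[1]/-q[2]
E
python3 - <<'E'
from h import *
for n in('top','side'):
    c=snap(n,n+'0.png'); print({k:v for k,v in c.items() if k!='image'})
print(sense())
E
```

```text
pics
{'fx': 527.8430012609537, 'fy': 527.8430012609537, 'cx': 317.6751821920192, 'cy': 238.17605728334823, 'world_from_camera': array([[ 0.02054964,  0.98497619, -0.17146317,  0.35269003],
       [-0.99966006,  0.0174901 , -0.01933548,  0.0028537 ],
       [-0.01604607,  0.17180222,  0.98500077,  1.30009234],
       [ 0.        ,  0.        ,  0.        ,  1.        ]])}
{'fx': 604.13935523283, 'fy': 604.13935523283, 'cx': 324.5497905739927, 'cy': 236.9172002102628, 'world_from_camera': array([[-0.9278982 ,  0.27796829, -0.24847247,  0.16419613],
       [-0.37253333, -0.66449814,  0.64781259,  1.03419186],
       [ 0.01496186,  0.69366841,  0.72013907,  1.21237683],
       [ 0.        ,  0.        ,  0.        ,  1.        ]])}
{'time_s': 0.1, 'joints': array([-5.81789941e+01,  2.20860872e+01,  3.87816407e-01, -2.54291177e-02,
       -6.84116340e+01, -1.48149407e+01]), 'joint_velocities': array([ 0.05457926, -0.05855758,  0.1644154 , -0.01994285,  0.07773339,
       -0.01299574]), 'effort': array([-1.31287193e-04, -3.91689348e+01,  1.87934268e+01,  4.23179537e+00,
        1.34837336e-02, -7.62729928e-05]), 'tcp_pos': array([ 0.1826372 , -0.59715482,  0.22157295]), 'ee_rot': array([[-9.56321634e-01, -2.92315748e-01, -6.60724751e-04],
       [-2.92316481e-01,  9.56319853e-01,  1.84746070e-03],
       [ 9.18223408e-05,  1.95990737e-03, -9.99998075e-01]]), 'wrist_force': array([ 0.00735877, -0.1060822 ,  0.3344614 ]), 'moment': array([-0.01240839,  0.0262164 , -0.01271344]), 'gripper_force': 0.0, 'gripper_width': 0.9965398609420336}
```

View pics/top0.png

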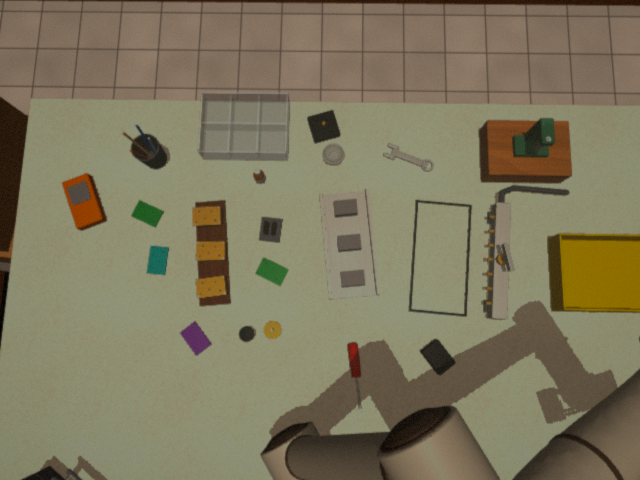

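View pics/side0.png

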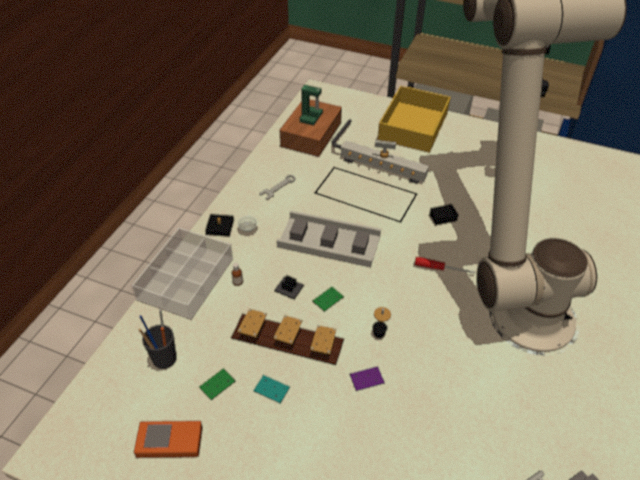

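Top view: three brass plates on the rack (207,216), (210,251), (211,287). The stand is at (270,229), the tray at (348,245), the outline at (441,257), the valve at (504,257), and the look-alikes are flat cards. The arm blocks nothing that matters.

```bash
cat >> h.py <<'E'
def rects(c,mask,z,amin=100,box=None):
    m=mask.astype(np.uint8)*255
    if box: 
        k=np.zeros_like(m); k[box[1]:box[3],box[0]:box[2]]=1; m=m*k
    out=[]
    for q in cv2.findContours(m,cv2.RETR_EXTERNAL,cv2.CHAIN_APPROX_NONE)[0]:
        if cv2.contourArea(q)<amin: continue
        w=np.array([onz(c,*p[0],z)[:2] for p in q],np.float32)
        (x,y),(a,b),t=cv2.minAreaRect(w*1000)
        if a>b: a,b,t=b,a,t+90   # t+90 = long axis dir
        L=(t+90+90)%180-90
        out.append((round(x,1),round(y,1),round(a,1),round(b,1),round(L,1)))
    return out   # mm, short,long, long-axis direction deg
def hsv(c): return cv2.cvtColor(c['image'],cv2.COLOR_BGR2HSV).astype(int)
E
python3 - <<'E'
from h import *
for n in('top','side'):
    c=capture(n); H=hsv(c); h,s,v=H[...,0],H[...,1],H[...,2]
    bx=(185,195,240,310) if n=='top' else (225,295,350,370)
    print(n,'plates',rects(c,(h>10)&(h<28)&(s>120)&(v>120),.041,80,bx))
    bx=(320,185,380,300) if n=='top' else (275,210,385,268)
    print('rests',rects(c,(v<125)&(s<60),.036,60,bx))
    bx=(400,190,480,325) if n=='top' else (305,160,425,225)
    print('outline',rects(c,(v<90),0,60,bx))
    if n=='top':
        print('rack',rects(c,(v<90)&(s>80),0.006,60,(185,190,240,315)))
        a=c['image'][205:305,180:300];cv2.imwrite('pics/c0.png',cv2.resize(a,None,fx=5,fy=5,interpolation=cv2.INTER_CUBIC))
        print('valve px onz .1',[onz(c,u,v,.1).round(3) for u,v in((504,245),(507,270))])
E
```

```text
top plates [(449.6, 282.2, 44.6, 68.5, -81.1), (537.0, 287.5, 44.0, 68.0, -86.6), (622.9, 303.3, 44.6, 66.4, -86.5)]
rests [(476.6, -57.2, 39.5, 57.6, -84.1), (563.0, -47.6, 41.8, 58.1, -84.0), (649.5, -38.0, 43.9, 58.1, -83.7)]
outline [(537.9, -275.9, 140.2, 278.9, -4.2)]
rack [(539.0, 289.5, 75.6, 259.4, 5.8)]
valve px onz .1 [array([ 0.553, -0.401,  0.1  ]), array([ 0.496, -0.405,  0.1  ])]
side plates [(449.4, 286.4, 45.8, 68.1, -81.5), (536.9, 292.2, 46.1, 67.7, -88.9), (622.8, 306.7, 47.3, 68.0, -86.6)]
rests [(551.7, 34.3, 20.4, 258.0, 6.3), (561.0, -40.7, 100.0, 258.2, 6.2)]
outline []
```

View pics/c0.png

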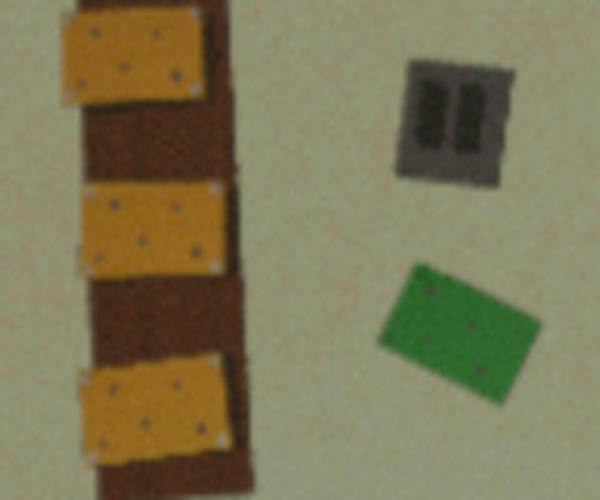

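Request:
{"op": "move_arm", "data": {
  "targets": "1 1 0 1;1 1 0 1;1 1 0 1;1 1 0 1;1 1 0 1;1 1 0 1;1 1 0 1;1 1 0 1;1 1 0 1;1 1 0 1",
  "gripper": 70
}}

```text
time_s: 1.03
tcp_pos: [0.4337, -0.3461, 0.2225]
ee_rot: [[-0.387, -0.922, -0.0], [-0.922, 0.387, 0.0], [-0.0, 0.0, -1.0]]
wrist_force: [0.7, 0.2, -0.3]
gripper_width: 0.807
gripper_force: 0.0
```

Request:
{"op": "move_arm", "data": {
  "targets": "0 1 0 0.63;0 1 0 0.63;0 1 0 0.63;0 1 0 0.63;0 1 0 0.63;0 1 0 0.63;0 1 0 0.63;0 1 0 0.63;0 1 0 0.63;0 1 0 0.63"
}}

```text
time_s: 1.87
tcp_pos: [0.4325, -0.0965, 0.2226]
ee_rot: [[0.15, -0.989, 0.0], [-0.989, -0.15, 0.0], [-0.0, -0.0, -1.0]]
wrist_force: [0.3, 0.1, -0.8]
gripper_width: 0.806
gripper_force: 0.0
```

Request:
{"op": "move_arm", "data": {
  "targets": "0 1 0 0;0 1 0 0;0 1 0 0;0 1 0 0;0 1 0 0;0 1 0 0;0 1 0 0;0 1 0 0;0 1 0 0;0 1 0 0"
}}

```text
time_s: 2.7
tcp_pos: [0.4325, 0.1535, 0.2226]
ee_rot: [[0.148, -0.989, -0.0], [-0.989, -0.148, 0.0], [-0.0, -0.0, -1.0]]
wrist_force: [0.9, -0.3, 0.1]
gripper_width: 0.802
gripper_force: 0.0
```

Request:
{"op": "move_arm", "data": {
  "targets": "0.1 1 -0.5 0;0.1 1 -0.5 0;0.1 1 -1 0;0.1 1 -1 0;0.1 1 -1 0;0.08 0.78 -1 0;0 0 0 0;0 0 0 0"
}}

```text
time_s: 3.37
tcp_pos: [0.4465, 0.2967, 0.0959]
ee_rot: [[0.149, -0.989, -0.003], [-0.989, -0.149, -0.003], [0.003, 0.003, -1.0]]
wrist_force: [-0.6, 0.1, 0.5]
gripper_width: 0.802
gripper_force: 0.0
```

```bash
cat > st.py <<'E'
from h import *
s=sense(); R=s['ee_rot']; print(round(s['time_s'],2),'tcp',(s['tcp_pos']*1000).round(1),'yang',round(np.degrees(np.arctan2(R[1,1],R[0,1]))%180,2),'F',s['wrist_force'].round(1),'M',s['moment'].round(2),'w',round(s['gripper_width']*87,1),round(s['gripper_force'],1))
E
python3 st.py
```

```text
3.37 tcp [446.5 296.7  95.9] yang 8.58 F [-0.6  0.1  0.5] M [-0.01  0.11  0.02] w 69.7 0.0
```

Request:
{"op": "move_arm", "data": {
  "targets": "0.03 0 -1 0;0 0 -1 0;0 0 -0.7 0;0 0 -0.36 0;0 0 0 0"
}}

```text
time_s: 3.78
tcp_pos: [0.4477, 0.2956, 0.0205]
ee_rot: [[0.147, -0.989, -0.001], [-0.989, -0.147, -0.002], [0.001, 0.002, -1.0]]
wrist_force: [0.6, -0.5, -0.1]
gripper_width: 0.805
gripper_force: 0.0
```

Request:
{"op": "move_arm", "data": {
  "targets": "0 0 0 0;0 0 0 0;0 0 0 0;0 0 0 0;0 0 0 0;0 0 0 0",
  "gripper": 30
}}

```text
time_s: 4.28
tcp_pos: [0.4484, 0.2972, 0.022]
ee_rot: [[0.148, -0.989, 0.001], [-0.989, -0.148, 0.001], [-0.001, -0.001, -1.0]]
wrist_force: [-1.8, -0.2, 5.7]
gripper_width: 0.522
gripper_force: 30.0
```

Request:
{"op": "move_arm", "data": {
  "targets": "0 0 0.4 0;0 0 1 0;0 0 1 0;0 0 0 0;0 0 0 0"
}}

```text
time_s: 4.7
tcp_pos: [0.4486, 0.2976, 0.0828]
ee_rot: [[0.148, -0.989, 0.002], [-0.989, -0.148, 0.003], [-0.003, -0.003, -1.0]]
wrist_force: [0.1, -0.7, -2.0]
gripper_width: 0.521
gripper_force: 30.0
```

```bash
python3 - <<'E'
from h import *
c=capture('side'); a=c['image'][280:380,215:350]; cv2.imwrite('pics/g1.png',cv2.resize(a,None,fx=5,fy=5,interpolation=cv2.INTER_CUBIC))
E
python3 st.py
```

```text
4.75 tcp [447.8 296.7  81.4] yang 8.48 F [-0.2  0.5 -0.9] M [0.04 0.13 0.03] w 45.1 30.0
```

View pics/g1.png

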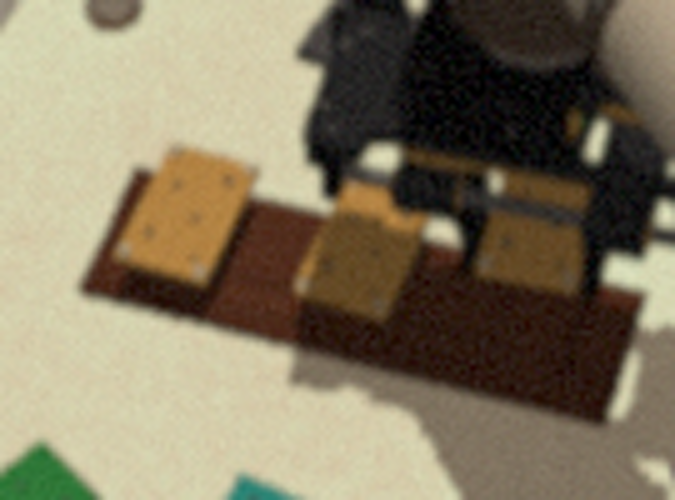

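The side crop shows plate 1 held between the fingers. Its near end runs about (310,334)-(331,339) in full-image pixels; I'll compute its tilt from that.

```bash
cat >> h.py <<'E'
def endpx(c,s,a,th,top=True):
    # pixels of plate end corners, th deg: end A dips (A toward +yside of tool's horizontal normal)
    R=s['ee_rot']; y=R[:,1]; 
    n=np.cross([0,0,1],y); n=n*np.sign(n[1])
    G=s['tcp_pos']+np.array([0,0,.019]); t=np.radians(th)
    e=n*np.cos(t)-np.array([0,0,1])*np.sin(t); f=n*np.sin(t)+np.array([0,0,1])*np.cos(t)
    return [np.round(proj(c,G+a*e+f*.0025*(1 if top else -1)+k*.023*y),1) for k in(1,-1)]
E
python3 - <<'E'
from h import *
c=capture('side'); s=sense()
for th in(-40,-20,0,20,40): print(th,endpx(c,s,.022,th), endpx(c,s,-.048,th))
E
```

```text
-40 [array([331.2, 331.1]), array([310.9, 326.9])] [array([336. , 323.7]), array([316.6, 319.8])]
-20 [array([330.7, 334.4]), array([310.4, 330.2])] [array([336.9, 317.3]), array([317.4, 313.4])]
0 [array([330.4, 337.1]), array([310.1, 332.9])] [array([337.3, 312.2]), array([317.7, 308.3])]
20 [array([330.3, 338.9]), array([310.2, 334.8])] [array([337.1, 309.2]), array([317.3, 305.2])]
40 [array([330.6, 339.6]), array([310.5, 335.5])] [array([336.4, 308.5]), array([316.4, 304.6])]
```

Request:
{"op": "move_arm", "data": {
  "targets": "-0.1 0.9 0 -0.5;0 0.84 0 0;0 0 -0.8 0;0 0 -0.8 0;0 0 -0.5 0;0 0 -0.25 0;0 0 -0.2 0;0 0 -0.2 0;0 0 -0.19 0;0 0 0 0"
}}

```text
time_s: 5.63
tcp_pos: [0.4456, 0.3401, 0.0076]
ee_rot: [[0.105, -0.994, -0.0], [-0.994, -0.105, -0.001], [0.001, 0.0, -1.0]]
wrist_force: [-1.0, 0.3, 4.4]
gripper_width: 0.521
gripper_force: 30.0
```

Request:
{"op": "move_arm", "data": {
  "targets": "0.01 -0.13 0 0;0.01 -0.13 0 0;0.015 -0.13 0 0;0.015 -0.13 0 0;0.015 -0.13 0 0;0.015 -0.15 0 0;0 0 0 0;0 0 0 0"
}}

```text
time_s: 6.3
tcp_pos: [0.4515, 0.3263, 0.0109]
ee_rot: [[0.107, -0.994, 0.01], [-0.994, -0.107, 0.012], [-0.011, -0.011, -1.0]]
wrist_force: [-0.7, 8.8, 8.5]
gripper_width: 0.521
gripper_force: 30.0
```

```bash
python3 st.py; python3 - <<'E'
from h import *
c=capture('side'); s=sense(); a=c['image'][280:380,215:350]; cv2.imwrite('pics/g2.png',cv2.resize(a,None,fx=5,fy=5,interpolation=cv2.INTER_CUBIC))
E
```

```text
6.3 tcp [451.5 326.3  10.9] yang 6.16 F [-0.7  8.8  8.5] M [ 2.18  0.32 -0.04] w 45.3 30.0
```

Request:
{"op": "move_arm", "data": {
  "targets": "0.01 -0.15 0 0;0.01 -0.15 0 0;0.01 -0.15 0 0;0.01 -0.15 0 0;0 0 0 0;0 0 0 0"
}}

```text
time_s: 6.85
tcp_pos: [0.4538, 0.3194, 0.0119]
ee_rot: [[0.106, -0.994, 0.017], [-0.994, -0.106, 0.026], [-0.024, -0.02, -1.0]]
wrist_force: [-10.1, 27.9, 3.7]
gripper_width: 0.519
gripper_force: 36.6
```

```bash
python3 st.py; python3 - <<'E'
from h import *
c=capture('side'); s=sense(); a=c['image'][270:370,255:390]; cv2.imwrite('pics/g2.png',cv2.resize(a,None,fx=5,fy=5,interpolation=cv2.INTER_CUBIC))
for th in(0,20,40,60): print(th,endpx(c,s,.022,th), endpx(c,s,-.048,th))
E
```

```text
6.85 tcp [453.8 319.4  11.9] yang 6.08 F [-10.1  27.9   3.7] M [ 7.94  3.06 -0.34] w 45.2 36.6
0 [array([322.8, 361.9]), array([303.3, 356.8])] [array([331. , 337.1]), array([312.1, 332.3])]
20 [array([322.8, 363.6]), array([303.4, 358.5])] [array([330.7, 334.4]), array([311.7, 329.5])]
40 [array([323.1, 364.2]), array([303.9, 359.1])] [array([329.8, 334. ]), array([310.5, 329.1])]
60 [array([323.7, 363.6]), array([304.6, 358.5])] [array([328.3, 336.1]), array([308.8, 331.2])]
```

View pics/g2.png

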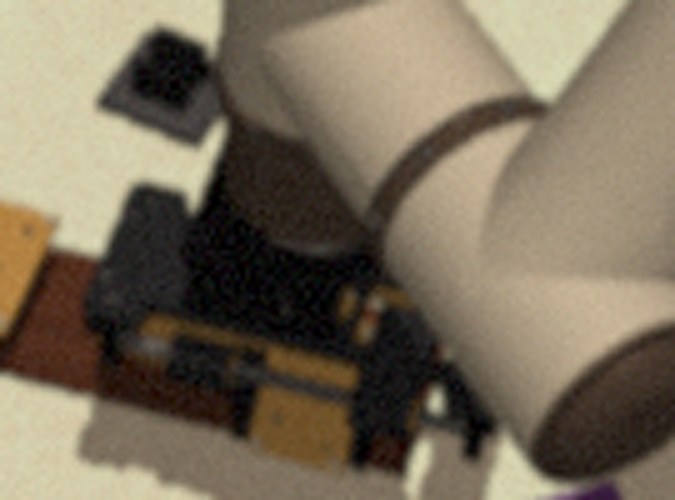

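Request:
{"op": "move_arm", "data": {
  "targets": "-0.1 0.3 0 0;0 0.3 0 0;0 0.2 0 0;0 0 0 0;0 0 0 0"
}}

```text
time_s: 7.32
tcp_pos: [0.4461, 0.3255, 0.0072]
ee_rot: [[0.105, -0.995, 0.0], [-0.995, -0.105, 0.001], [-0.001, -0.0, -1.0]]
wrist_force: [-1.4, 4.2, 0.8]
gripper_width: 0.52
gripper_force: 30.0
```

```bash
python3 st.py
```

```text
7.32 tcp [446.1 325.5   7.2] yang 6.0 F [-1.4  4.2  0.8] M [1.06 0.44 0.02] w 45.2 30.0
```

Request:
{"op": "move_arm", "data": {
  "targets": "0 0.2 0.5 0;0 0 1 0;0 0 1.1 0;0.1 -1 0 0;0.1 -1 0 0;0.1 -1 0 0;0.14 -1.07 0 0;0 0 -0.9 0;0 0 -0.98 0;0 0 0 0"
}}

```text
out of range: a shift must lie within [-1, 1]
```

```bash
python3 st.py; python3 - <<'E'
from h import *
s=sense()
for n in('top','side'):
    c=capture(n); G=s['tcp_pos']+[0,0,.02]; u,v=map(int,proj(c,G)); print(u,v)
    a=c['image'][v-50:v+50,u-60:u+60]; cv2.imwrite(f'pics/g3{n}.png',cv2.resize(a,None,fx=5,fy=5,interpolation=cv2.INTER_CUBIC))
cv2.imwrite('pics/g3.png',np.hstack([cv2.imread('pics/g3top.png')[:,100:500],cv2.imread('pics/g3side.png')[:,100:500]]))
for th in(0,20,40,60): print(th,endpx(c,s,.022,th), endpx(c,s,-.048,th))
E
```

```text
7.32 tcp [446.1 325.5   7.2] yang 6.0 F [-1.4  4.2  0.8] M [1.06 0.44 0.02] w 45.2 30.0
193 288
317 356
0 [array([324.9, 366.3]), array([305.4, 361.3])] [array([333.1, 341.3]), array([314.2, 336.6])]
20 [array([324.9, 367.9]), array([305.5, 363. ])] [array([332.9, 338.6]), array([313.8, 333.9])]
40 [array([325.2, 368.5]), array([305.9, 363.5])] [array([332. , 338.3]), array([312.6, 333.5])]
60 [array([325.8, 367.8]), array([306.6, 362.9])] [array([330.5, 340.4]), array([311. , 335.6])]
```

View pics/g3.png

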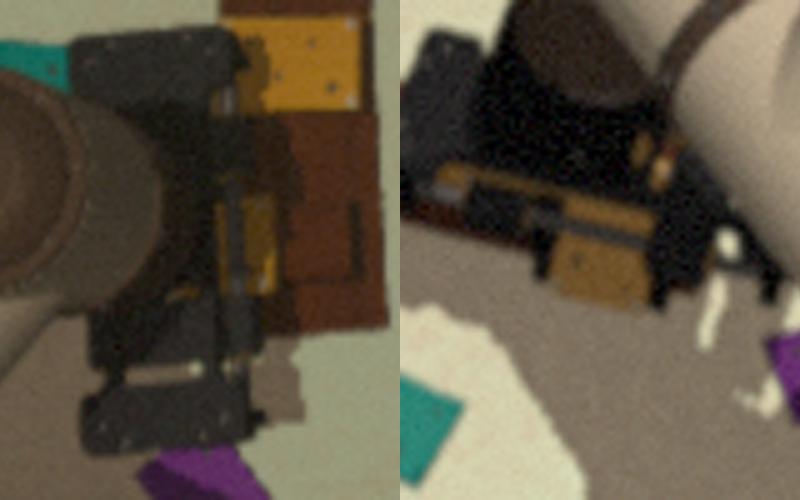

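The fix is to re-send with shifts of at most 1. In the top view the held plate's far end shows at about u=208, v=286; its tilt will be estimated from this.

Request:
{"op": "move_arm", "data": {
  "targets": "0 0.2 0.5 0;0 0 1 0;0 0 1 0;0 -0.2 0.1 0;0.1 -1 0 0;0.1 -1 0 0;0.1 -1 0 0;0.14 -0.87 0 0;0 0 -0.9 0;0 0 -0.98 0"
}}

```text
time_s: 8.25
tcp_pos: [0.457, 0.2261, 0.0256]
ee_rot: [[0.101, -0.995, 0.0], [-0.995, -0.101, 0.0], [-0.0, -0.0, -1.0]]
wrist_force: [0.8, 0.6, -1.6]
gripper_width: 0.521
gripper_force: 30.0
```

```bash
python3 st.py; python3 - <<'E'
from h import *
s=sense(); c=capture('top')
s0=dict(s); s0['tcp_pos']=np.array([.4461,.3255,.0072])
for th in(0,20,30,40,50,60,70): print(th,'before',endpx(c,s0,-.048,th))
E
```

```text
8.25 tcp [457.  226.1  25.6] yang 5.81 F [ 0.8  0.6 -1.6] M [ 0.08  0.12 -0.03] w 45.4 30.0
0 before [array([213.6, 296.1]), array([212.7, 277.1])]
20 before [array([210.6, 295.8]), array([209.7, 276.5])]
30 before [array([208.3, 295.7]), array([207.4, 276.4])]
40 before [array([205.4, 295.7]), array([204.6, 276.3])]
50 before [array([202.3, 295.8]), array([201.4, 276.2])]
60 before [array([198.8, 295.9]), array([198. , 276.3])]
70 before [array([195.1, 296.1]), array([194.3, 276.4])]
```

Request:
{"op": "move_arm", "data": {
  "targets": "-0.03 0.3 -0.3 0;-0.03 0.25 0 0;-0.01 0.12 0.05 0;-0.01 0.12 0.05 0;-0.01 0.12 0.05 0;-0.01 0.12 0.05 0;-0.01 0.12 0.05 0;-0.01 0.12 0.05 0;0 0 0 0;0 0 0 0"
}}

```text
time_s: 9.13
tcp_pos: [0.4516, 0.2524, 0.0239]
ee_rot: [[0.103, -0.995, -0.009], [-0.995, -0.103, -0.015], [0.014, 0.011, -1.0]]
wrist_force: [10.2, -20.1, -4.3]
gripper_width: 0.52
gripper_force: 30.0
```

```bash
python3 st.py
```

```text
9.13 tcp [451.6 252.4  23.9] yang 5.91 F [ 10.2 -20.1  -4.3] M [-6.01 -2.93  0.04] w 45.2 30.0
```

Request:
{"op": "move_arm", "data": {
  "targets": "0.15 0.1 0.05 0;0.05 0.12 0.05 0;0 0.12 0.05 0;0 0.12 0.05 0;0 0.12 0.05 0;0 0 0 0;0 0 0 0"
}}

```text
time_s: 9.72
tcp_pos: [0.4531, 0.2679, 0.0285]
ee_rot: [[0.102, -0.995, -0.014], [-0.995, -0.102, -0.014], [0.013, 0.016, -1.0]]
wrist_force: [-3.0, -9.5, -7.2]
gripper_width: 0.407
gripper_force: 30.0
```

```bash
python3 st.py; cat > look.py <<'E'
import sys
from h import *
s=sense(); ims=[]
for n in('top','side'):
    c=capture(n); G=s['tcp_pos']+[0,0,.02]; u,v=map(int,proj(c,G))
    ims.append(cv2.resize(c['image'][v-40:v+40,u-40:u+40],(400,400),interpolation=cv2.INTER_CUBIC)); print(n,'origin',u-40,v-40)
cv2.imwrite('pics/'+sys.argv[1],np.hstack(ims))
E
python3 look.py g4.png
```

```text
9.72 tcp [453.1 267.9  28.5] yang 5.83 F [-3.  -9.5 -7.2] M [-2.65  0.9   0.13] w 35.4 30.0
top origin 175 245
side origin 284 290
```

View pics/g4.png

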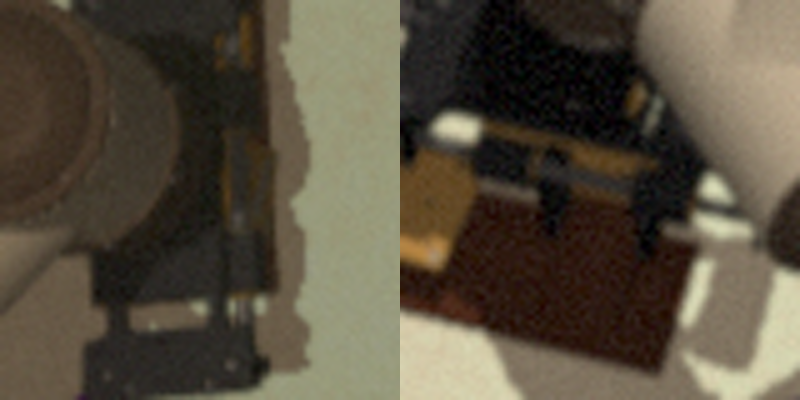

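Request:
{"op": "move_arm", "data": {
  "targets": "0 0 0 0;0 0 0 0;0 0 0.5 0;0 0 1 0;0 0 1 0;0 0 1 0;0 0.5 0.5 0;0 1 0 0;0 1 0 0;0 1 0 0",
  "gripper": 70
}}

```text
time_s: 10.65
tcp_pos: [0.4595, 0.3644, 0.1339]
ee_rot: [[0.105, -0.994, 0.003], [-0.994, -0.105, 0.003], [-0.003, -0.003, -1.0]]
wrist_force: [0.6, 0.5, 0.7]
gripper_width: 0.805
gripper_force: 0.0
```

```bash
python3 st.py; python3 - <<'E'
from h import *
t=capture('top')['image'][200:310,180:290]; s=capture('side')['image'][270:380,230:340]
cv2.imwrite('pics/g5.png',np.hstack([cv2.resize(i,(400,400),interpolation=cv2.INTER_CUBIC) for i in(t,s)]))
E
```

```text
10.65 tcp [459.5 364.4 133.9] yang 6.02 F [0.6 0.5 0.7] M [ 0.02  0.05 -0.03] w 70.0 0.0
```

View pics/g5.png

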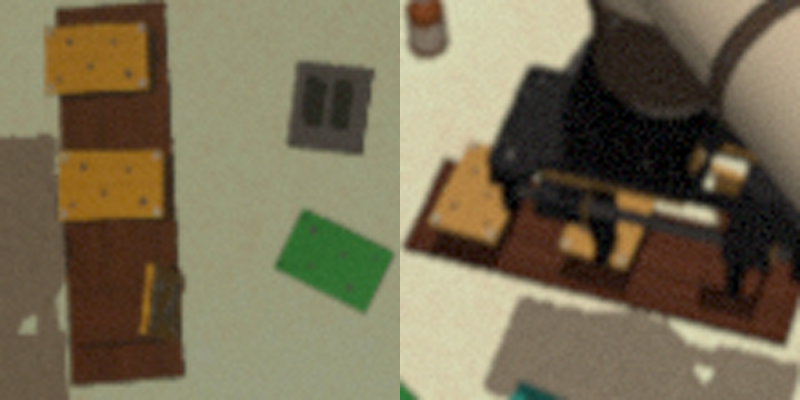

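Plate 1 slipped out and now leans upright against the block's right (−y) side. Its worked dark face points up and right, and its top edge runs (222,273)–(219,292) in the top image, which suits the next step.

```bash
python3 - <<'E'
from h import *
c=capture('top'); H=hsv(c); h,s,v=H[...,0],H[...,1],H[...,2]
m=(h>10)&(h<28)&(s>120)&(v>120); m[:268]=0;m[296:]=0;m[:,:212]=0;m[:,240:]=0
ys,xs=np.where(m); print(xs.min(),xs.max(),ys.min(),ys.max(), [ (y,xs[ys==y].min(),xs[ys==y].max()) for y in (276,280,284,288)])
for z in(.05,.06,.065,.07): print(z,onz(c,221.5,273,z).round(4),onz(c,219.3,292,z).round(4))
for p in((231,274),(230,292)): print([onz(c,*p,z).round(4) for z in(.006,.02)])
E
```

```text
219 221 273 290 [(276, np.int64(220), np.int64(221)), (280, np.int64(220), np.int64(220)), (284, np.int64(219), np.int64(220)), (288, np.int64(219), np.int64(219))]
0.05 [0.482  0.2549 0.05  ] [0.4367 0.2578 0.05  ]
0.06 [0.4809 0.2529 0.06  ] [0.4361 0.2558 0.06  ]
0.065 [0.4804 0.2519 0.065 ] [0.4357 0.2548 0.065 ]
0.07 [0.4799 0.2509 0.07  ] [0.4354 0.2537 0.07  ]
[array([0.4845, 0.2402, 0.006 ]), array([0.4831, 0.2376, 0.02  ])]
[array([0.4402, 0.2405, 0.006 ]), array([0.4393, 0.2379, 0.02  ])]
```

Request:
{"op": "move_arm", "data": {
  "targets": "-0.06 -1 0 -0.4;0 -1 0 -0.4;0 -1 0 0;0 -1 0 0;0 -0.58 0 0;0 0 -1 0;0 0 -1 0;0 0 -1 0;0 0 -0.92 0;0 0 0 0"
}}

```text
time_s: 11.63
tcp_pos: [0.4553, 0.2455, 0.0303]
ee_rot: [[0.034, -0.999, -0.006], [-0.999, -0.034, -0.005], [0.005, 0.006, -1.0]]
wrist_force: [-0.2, -0.6, -1.2]
gripper_width: 0.804
gripper_force: 0.0
```

Request:
{"op": "move_arm", "data": {
  "targets": "0 0 0 0;0 0 0 0;0 0 0 0;0 0 0 0;0 0 0 0;0 0 0 0",
  "gripper": 30
}}

```text
time_s: 12.13
tcp_pos: [0.4582, 0.2485, 0.0351]
ee_rot: [[0.035, -0.999, 0.002], [-0.999, -0.035, 0.002], [-0.002, -0.002, -1.0]]
wrist_force: [-0.2, 0.7, 5.2]
gripper_width: 0.516
gripper_force: 30.0
```

```bash
python3 st.py
```

```text
12.13 tcp [458.2 248.5  35.1] yang 2.03 F [-0.2  0.7  5.2] M [ 0.12  0.42 -0.02] w 44.9 30.0
```

Request:
{"op": "move_arm", "data": {
  "targets": "-0.05 0 0.3 0.4;-0.05 0 0.3 0.4;0 0.25 0 0;0 0.25 0 0;0 0.25 -0.05 0;0 0.25 -0.1 0;0 0.25 -0.15 0;0 0.2 -0.2 0;0 0.15 -0.2 0;0 0.1 -0.2 0"
}}

```text
time_s: 12.97
tcp_pos: [0.4538, 0.2892, 0.0262]
ee_rot: [[0.103, -0.995, -0.003], [-0.995, -0.103, -0.003], [0.003, 0.003, -1.0]]
wrist_force: [-2.5, -1.9, 4.4]
gripper_width: 0.51
gripper_force: 29.1
```

```bash
python3 st.py
```

```text
12.97 tcp [453.8 289.2  26.2] yang 5.92 F [-2.5 -1.9  4.4] M [-0.68  1.06 -0.1 ] w 44.4 29.1
```

Request:
{"op": "move_arm", "data": {
  "targets": "-0.05 0.1 -0.15 0;0 0 -0.15 0;0 0 0 0;0 0 0 0"
}}

```text
time_s: 13.3
tcp_pos: [0.4536, 0.2931, 0.0186]
ee_rot: [[0.104, -0.995, -0.0], [-0.995, -0.104, -0.0], [-0.0, 0.0, -1.0]]
wrist_force: [-1.4, 0.1, 2.1]
gripper_width: 0.504
gripper_force: 29.9
```

```bash
python3 st.py
```

```text
13.3 tcp [453.6 293.1  18.6] yang 5.99 F [-1.4  0.1  2.1] M [-0.24  0.63 -0.04] w 43.9 29.9
```

Request:
{"op": "move_arm", "data": {
  "targets": "0 0 0 0;0 0 0 0;0 0 1 0;0 0 1 0;0 0 1 0;0 1 0 0;0 1 0 0;0 1 0 0;0 1 0 0",
  "gripper": 70
}}

```text
time_s: 14.05
tcp_pos: [0.4543, 0.3943, 0.0944]
ee_rot: [[0.104, -0.995, 0.001], [-0.995, -0.104, 0.002], [-0.002, -0.001, -1.0]]
wrist_force: [0.7, -0.2, 0.2]
gripper_width: 0.805
gripper_force: 0.0
```

```bash
python3 st.py; python3 - <<'E'
from h import *
t=capture('top')['image'][200:310,180:290]; s=capture('side')['image'][270:380,230:340]
cv2.imwrite('pics/g6.png',np.hstack([cv2.resize(i,(400,400),interpolation=cv2.INTER_CUBIC) for i in(t,s)]))
E
```

```text
14.05 tcp [454.3 394.3  94.4] yang 5.97 F [ 0.7 -0.2  0.2] M [-0.03  0.06 -0.02] w 70.1 0.0
```

View pics/g6.png

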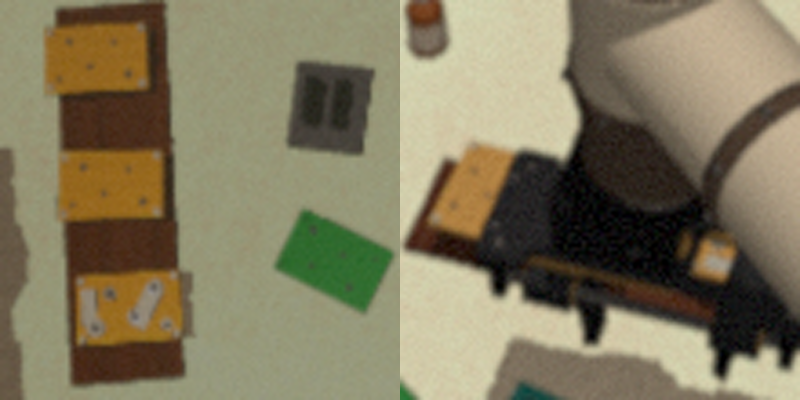

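The side camera is blocked, but the top view shows plate 1 (130,307 in the crop) flat on block 1 with its worked side up. Next I'll use the same manoeuvre on plate 2.

Request:
{"op": "move_arm", "data": {
  "targets": "1 -1 0 -0.35;1 -1 0 -0.35;1 -1 0 0;0.28 -0.65 0 0;0 0 -0.5 0;0 0 -1 0;0 0 -1 0;0 0 -0.5 0;0 0 0 0;0 0 0 0"
}}

```text
time_s: 14.98
tcp_pos: [0.5359, 0.301, 0.0184]
ee_rot: [[0.044, -0.999, -0.001], [-0.999, -0.044, -0.001], [0.001, 0.001, -1.0]]
wrist_force: [-0.4, -0.5, 0.3]
gripper_width: 0.801
gripper_force: 0.0
```

Request:
{"op": "move_arm", "data": {
  "targets": "0 0 0 0;0 0 0 0;0 0 0 0;0 0 0 0;0 0 0 0;0 0 0.44 0;0 0 1 0.35;0 0 1 0.35;0 0 0 0;0 0 0 0",
  "gripper": 30
}}

```text
time_s: 15.82
tcp_pos: [0.5365, 0.3024, 0.0821]
ee_rot: [[0.104, -0.995, 0.003], [-0.995, -0.104, 0.003], [-0.003, -0.003, -1.0]]
wrist_force: [0.3, 1.3, -1.5]
gripper_width: 0.518
gripper_force: 30.3
```

Request:
{"op": "move_arm", "data": {
  "targets": "-0.1 0.9 0 0;0 0.94 0 0;0 0 -0.8 0;0 0 -0.8 0;0 0 -0.5 0;0 0 -0.25 0;0 0 -0.2 0;0 0 -0.2 0;0 0 -0.15 0;0 0 0 0"
}}

```text
time_s: 16.65
tcp_pos: [0.5333, 0.3473, 0.0081]
ee_rot: [[0.105, -0.994, -0.0], [-0.994, -0.105, -0.001], [0.001, 0.0, -1.0]]
wrist_force: [-0.9, -0.2, 5.3]
gripper_width: 0.52
gripper_force: 30.0
```

Request:
{"op": "move_arm", "data": {
  "targets": "0 -0.14 0 0;0 -0.14 0 0;0 -0.14 0 0;0 -0.14 0 0;0 -0.14 0 0;0 -0.14 0 0;0 -0.14 0 0;0 -0.14 0 0;0 0 0 0;0 0 0 0"
}}

```text
time_s: 17.48
tcp_pos: [0.5388, 0.3279, 0.0129]
ee_rot: [[0.108, -0.994, 0.016], [-0.994, -0.108, 0.016], [-0.014, -0.017, -1.0]]
wrist_force: [-2.1, 12.8, 10.6]
gripper_width: 0.52
gripper_force: 30.0
```

```bash
python3 st.py
```

```text
17.48 tcp [538.8 327.9  12.9] yang 6.2 F [-2.1 12.8 10.6] M [ 3.6   0.62 -0.03] w 45.2 30.0
```

Request:
{"op": "move_arm", "data": {
  "targets": "-0.1 -0.1 -0.05 0;-0.05 -0.12 -0.05 0;-0.03 -0.12 -0.05 0;0 -0.12 0 0;0 -0.12 0 0;0 0 0 0;0 0 0 0"
}}

```text
time_s: 18.07
tcp_pos: [0.5386, 0.3202, 0.0116]
ee_rot: [[0.111, -0.993, 0.027], [-0.993, -0.111, 0.028], [-0.024, -0.03, -0.999]]
wrist_force: [-1.2, 25.1, 10.9]
gripper_width: 0.515
gripper_force: 30.1
```

```bash
python3 st.py
```

```text
18.07 tcp [538.6 320.2  11.6] yang 6.35 F [-1.2 25.1 10.9] M [6.89 0.24 0.21] w 44.8 30.1
```

Request:
{"op": "move_arm", "data": {
  "targets": "0.15 0.8 0 0;0 0 0.6 0;0 0 1 0;0 0 1 0;0.1 -1 0 0;0.1 -1 0 0;0.1 -1 0 0;0.16 -0.64 0 0;0 0 -0.9 0;0 0 -0.85 0"
}}

```text
time_s: 18.9
tcp_pos: [0.5452, 0.2331, 0.0257]
ee_rot: [[0.102, -0.995, 0.003], [-0.995, -0.102, 0.002], [-0.002, -0.003, -1.0]]
wrist_force: [0.5, 0.5, -2.9]
gripper_width: 0.51
gripper_force: 29.9
```

```bash
python3 st.py;python3 look.py g7.png; python3 - <<'E'
from h import *
s=sense()
for n in('top','side'):
  c=capture(n); 
  for th in(20,40,60,80): print(n,th,endpx(c,s,-.048,th),endpx(c,s,.022,th))
E
```

```text
18.9 tcp [545.2 233.1  25.7] yang 5.87 F [ 0.5  0.5 -2.9] M [ 0.1   0.19 -0.02] w 44.4 29.9
top origin 192 207
side origin 254 267
top 20 [array([250.8, 255.8]), array([249.7, 236.9])] [array([225.2, 259.5]), array([224.2, 240.8])]
top 40 [array([246.2, 255.3]), array([245. , 236.2])] [array([227. , 259.7]), array([226. , 241.2])]
top 60 [array([239.8, 255.2]), array([238.7, 235.9])] [array([229.6, 259.9]), array([228.6, 241.4])]
top 80 [array([232.6, 255.5]), array([231.6, 236.1])] [array([232.6, 259.8]), array([231.6, 241.4])]
side 20 [array([310.5, 292.7]), array([292.5, 288.6])] [array([302.5, 319.7]), array([284.2, 315.3])]
side 40 [array([309.4, 291.9]), array([291.2, 287.7])] [array([302.9, 320.5]), array([284.7, 316.1])]
side 60 [array([307.8, 293.5]), array([289.4, 289.2])] [array([303.6, 320.1]), array([285.5, 315.8])]
side 80 [array([305.8, 297.3]), array([287.2, 293. ])] [array([304.5, 318.7]), array([286.5, 314.4])]
```

View pics/g7.png

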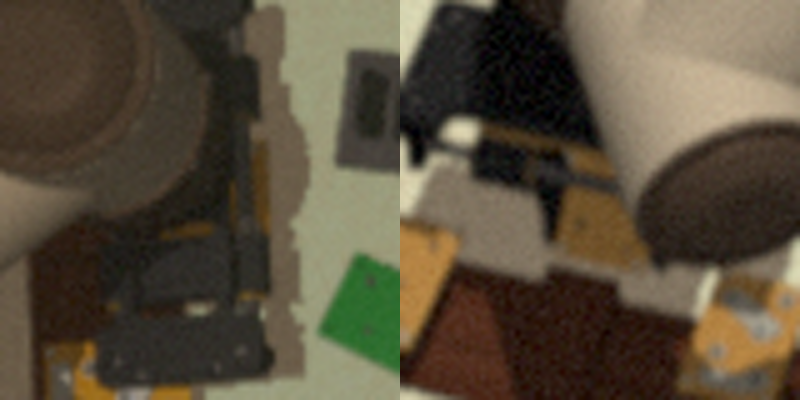

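Request:
{"op": "move_arm", "data": {
  "targets": "0 0.3 -0.3 0;0 0.25 0 0;0 0.12 0.05 0;0 0.12 0.05 0;0 0.12 0.05 0;0.02 0.12 0.05 0;0.02 0.12 0.05 0;0.02 0.12 0.05 0;0 0 0 0;0 0 0 0"
}}

```text
time_s: 19.93
tcp_pos: [0.5428, 0.2561, 0.024]
ee_rot: [[0.103, -0.995, -0.011], [-0.995, -0.103, -0.017], [0.015, 0.013, -1.0]]
wrist_force: [5.8, -25.6, 1.6]
gripper_width: 0.519
gripper_force: 30.0
```

```bash
python3 st.py; python3 - <<'E'
from h import *
s=sense(); c=capture('top'); H=hsv(c); h,sa,v=H[...,0],H[...,1],H[...,2]
m=(h>8)&(h<28)&(sa>120)&(v>60)
for y in range(240,258,3):
  xs=np.where(m[y,205:260])[0]+205; print(y,xs)
for th in(40,60,80,90,100): print(th,endpx(c,s,-.048,th),endpx(c,s,-.048,th,False))
E
```

```text
19.93 tcp [542.8 256.1  24. ] yang 5.91 F [  5.8 -25.6   1.6] M [-7.66 -1.56  0.03] w 45.1 30.0
240 [227]
243 []
246 []
249 []
252 []
255 []
40 [array([235.6, 254.5]), array([234.6, 235.3])] [array([237.2, 254.6]), array([236.2, 235.5])]
60 [array([229.2, 254.3]), array([228.2, 235. ])] [array([231.2, 254.3]), array([230.2, 235.1])]
80 [array([221.9, 254.6]), array([221. , 235.2])] [array([224.1, 254.5]), array([223.2, 235.1])]
90 [array([218.3, 254.9]), array([217.4, 235.5])] [array([220.5, 254.7]), array([219.5, 235.3])]
100 [array([214.9, 255.3]), array([214. , 235.9])] [array([216.9, 255. ]), array([216. , 235.6])]
```

Request:
{"op": "move_arm", "data": {
  "targets": "0.03 0.12 0.03 0;0.03 0.12 0.03 0;0 0.12 0.03 0;0 0 0 0;0 0 0 0"
}}

```text
time_s: 20.4
tcp_pos: [0.5421, 0.2641, 0.0254]
ee_rot: [[0.103, -0.995, -0.016], [-0.995, -0.102, -0.019], [0.018, 0.018, -1.0]]
wrist_force: [2.1, -24.4, 1.4]
gripper_width: 0.52
gripper_force: 30.0
```

```bash
python3 st.py
```

```text
20.4 tcp [542.1 264.1  25.4] yang 5.87 F [  2.1 -24.4   1.4] M [-7.46 -0.22  0.19] w 45.3 30.0
```

Request:
{"op": "move_arm", "data": {
  "targets": "0 -0.3 0 0;0 -0.3 0 0;0 0 -0.25 0;0 0 -0.25 0;0 0 0 0"
}}

```text
time_s: 20.82
tcp_pos: [0.5469, 0.2608, 0.0135]
ee_rot: [[0.105, -0.994, -0.0], [-0.994, -0.105, 0.0], [-0.0, -0.0, -1.0]]
wrist_force: [-0.2, 0.2, -1.2]
gripper_width: 0.516
gripper_force: 30.0
```

```bash
python3 st.py
```

```text
20.82 tcp [546.9 260.8  13.5] yang 6.05 F [-0.2  0.2 -1.2] M [0.03 0.11 0.02] w 44.9 30.0
```

Request:
{"op": "move_arm", "data": {
  "targets": "0 0 0 0;0 0 0 0;0 0 0.5 0;0 0 1 0;0 0 1 0;0 0 1 0;0 0.5 0.5 0;0 1 0 0;0 1 0 0;0 1 0 0",
  "gripper": 70
}}

```text
time_s: 21.65
tcp_pos: [0.5478, 0.3492, 0.1161]
ee_rot: [[0.105, -0.995, 0.003], [-0.995, -0.105, 0.002], [-0.002, -0.003, -1.0]]
wrist_force: [-0.3, -0.4, -0.5]
gripper_width: 0.808
gripper_force: 0.0
```

```bash
python3 st.py;python3 - <<'E'
from h import *
t=capture('top')['image'][200:310,180:290]
cv2.imwrite('pics/g8.png',cv2.resize(t,(400,400),interpolation=cv2.INTER_CUBIC))
E
```

```text
21.65 tcp [547.8 349.2 116.1] yang 6.0 F [-0.3 -0.4 -0.5] M [-0.01  0.09 -0.04] w 70.3 0.0
```

View pics/g8.png

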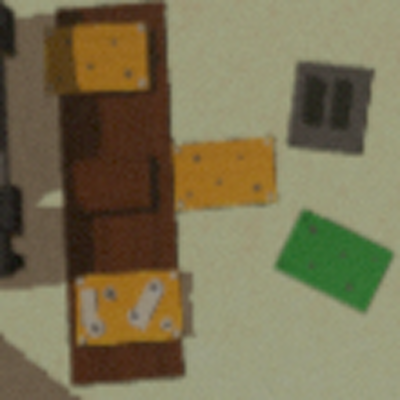

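Plate 2 fell back onto the bench beside the rack, plain side up, centred near top-image pixel (242,248). I'll put it back on block 2 and use the stand for its next upright step.

```bash
python3 - <<'E'
from h import *
for n in('top','side'):
    c=capture(n); H=hsv(c); h,s,v=H[...,0],H[...,1],H[...,2]
    m=(h>10)&(h<28)&(s>110)&(v>90)
    print(n,'p2',rects(c,m,.005,80,(227,230,262,265) if n=='top' else (225,250,330,330)))
    if n=='top':
        print('p1',rects(c,(h>8)&(h<30)&(s>60)&(v>110),.041,80,(195,270,240,300)),'p3',rects(c,(h>8)&(h<28)&(s>120)&(v>60),.041,80,(190,200,225,230)))
        print('stand',rects(c,(v<130)&(s<90),.008,60,(255,212,290,250)),'jaws',rects(c,(v<60),.034,10,(255,212,290,250)))
E
```

```text
top p2 [(551.7, 218.1, 45.7, 70.0, -83.7)]
p1 [(455.8, 268.1, 50.4, 76.6, -81.5)] p3 [(624.0, 297.4, 71.1, 78.7, -87.1)]
stand [(598.3, 147.2, 54.0, 62.2, -5.4)] jaws [(595.2, 136.3, 12.3, 32.5, 2.0), (597.4, 154.8, 14.8, 32.4, 1.0)]
side p2 [(652.7, 292.3, 26.6, 39.4, -63.2)]
```

Request:
{"op": "move_arm", "data": {
  "targets": "0.16 -1 0 0;0 -1 0 0;0 -1 0 0;0 -1 0 0;0 -1 0 0;0 -0.2 -1 0;0 0 -1 0;0 0 -1 0;0 0 -1 0;0 0 -0.5 0"
}}

```text
time_s: 22.63
tcp_pos: [0.5498, 0.2156, -0.0]
ee_rot: [[0.104, -0.995, -0.003], [-0.995, -0.104, -0.003], [0.002, 0.004, -1.0]]
wrist_force: [-32.5, 1.6, 132.5]
gripper_width: 0.807
gripper_force: 80.4
```

```bash
python3 st.py
```

```text
22.63 tcp [549.8 215.6  -0. ] yang 5.95 F [-32.5   1.6 132.5] M [ 2.79  7.54 -0.06] w 70.2 80.4
```

Request:
{"op": "move_arm", "data": {
  "targets": "0 0 0.06 0;0 0 0 0"
}}

```text
time_s: 22.8
tcp_pos: [0.5514, 0.2169, 0.0038]
ee_rot: [[0.104, -0.995, 0.001], [-0.995, -0.104, 0.0], [-0.0, -0.001, -1.0]]
wrist_force: [0.1, 0.5, -0.4]
gripper_width: 0.804
gripper_force: 0.0
```

```bash
python3 st.py; python3 -c "
from station import *
s=sense(); print(list(s.keys()))"
```

```text
22.8 tcp [551.4 216.9   3.8] yang 5.99 F [ 0.1  0.5 -0.4] M [0.03 0.09 0.  ] w 69.9 0.0
['time_s', 'joints', 'joint_velocities', 'effort', 'tcp_pos', 'ee_rot', 'wrist_force', 'moment', 'gripper_force', 'gripper_width']
```

Request:
{"op": "move_arm", "data": {
  "targets": "0 0 -0.04 0;0 0 -0.04 0;0 0 0 0"
}}

```text
time_s: 23.05
tcp_pos: [0.551, 0.2171, 0.0015]
ee_rot: [[0.104, -0.995, -0.0], [-0.995, -0.104, 0.0], [-0.0, 0.0, -1.0]]
wrist_force: [0.3, 0.2, 0.1]
gripper_width: 0.803
gripper_force: 0.0
```

Request:
{"op": "move_arm", "data": {
  "targets": "0 0 0 0;0 0 0 0;0 0 0 0;0 0 0 0;0 0 0 0;0 0 0.2 0;0 0 0.3 0;0 0 0.5 0;0 0 0 0",
  "gripper": 30
}}

```text
time_s: 23.8
tcp_pos: [0.5526, 0.2183, 0.0292]
ee_rot: [[0.105, -0.994, 0.004], [-0.994, -0.105, 0.002], [-0.002, -0.004, -1.0]]
wrist_force: [-0.1, -0.2, -0.1]
gripper_width: 0.516
gripper_force: 30.0
```

```bash
python3 st.py
```

```text
23.8 tcp [552.6 218.3  29.2] yang 6.05 F [-0.1 -0.2 -0.1] M [ 0.11  0.03 -0.03] w 44.9 30.0
```

Request:
{"op": "move_arm", "data": {
  "targets": "0 0 1 0;-0.18 0.79 0.3 0;-0.2 1 0 0;-0.2 1 0 0;0 0 0 0;0 0 -0.5 0;0 0 -0.25 0;0 0 -0.15 0;0 0 0 0;0 0 0 0"
}}

```text
time_s: 24.63
tcp_pos: [0.5359, 0.2866, 0.0374]
ee_rot: [[0.104, -0.995, -0.001], [-0.995, -0.104, -0.001], [0.001, 0.001, -1.0]]
wrist_force: [-4.1, 0.9, 5.5]
gripper_width: 0.516
gripper_force: 30.0
```

```bash
python3 st.py
```

```text
24.63 tcp [535.9 286.6  37.4] yang 5.99 F [-4.1  0.9  5.5] M [ 0.24  1.37 -0.06] w 44.9 30.0
```

Request:
{"op": "move_arm", "data": {
  "targets": "0 0 0 0;0 0 0 0;-0.05 0.52 0 0;0 0 -0.2 0;0 0 -0.16 0;0 0 0 0",
  "gripper": 62
}}

```text
time_s: 25.13
tcp_pos: [0.5345, 0.2996, 0.026]
ee_rot: [[0.105, -0.995, -0.002], [-0.995, -0.105, -0.002], [0.001, 0.002, -1.0]]
wrist_force: [0.1, -0.6, -0.5]
gripper_width: 0.707
gripper_force: 0.0
```

Request:
{"op": "move_arm", "data": {
  "targets": "0 0 0 0;0 0 0 0;0 0 0 0;0 0 0 0;0 0 0.3 0;0 0 0.5 0;0 0 0.5 0;0 0 0 0",
  "gripper": 30
}}

```text
time_s: 25.8
tcp_pos: [0.5368, 0.3012, 0.0631]
ee_rot: [[0.105, -0.994, 0.004], [-0.994, -0.105, 0.003], [-0.003, -0.005, -1.0]]
wrist_force: [0.1, -0.3, -0.4]
gripper_width: 0.521
gripper_force: 30.0
```

```bash
python3 st.py
```

```text
25.8 tcp [536.8 301.2  63.1] yang 6.04 F [ 0.1 -0.3 -0.4] M [ 0.12  0.05 -0.04] w 45.3 30.0
```

Request:
{"op": "move_arm", "data": {
  "targets": "-0.11 0.91 0 0;0 1 0 0;0 0 -0.5 0;0 0 -0.4 0;0 0 -0.3 0;0 0 -0.25 0;0 0 -0.2 0;0 0 -0.15 0;0 0 -0.12 0;0 0 0 0"
}}

```text
time_s: 26.63
tcp_pos: [0.5328, 0.3471, 0.0127]
ee_rot: [[0.104, -0.995, 0.0], [-0.995, -0.104, -0.001], [0.001, -0.0, -1.0]]
wrist_force: [-2.5, 0.6, 5.0]
gripper_width: 0.523
gripper_force: 30.0
```

Request:
{"op": "move_arm", "data": {
  "targets": "0 -0.16 0 0;0 -0.16 0 0;0 -0.16 0 0;0 -0.16 0 0;-0.03 -0.16 0 0;-0.03 -0.16 0 0;-0.03 -0.16 0 0;-0.03 -0.12 0 0;0 0 0 0;0 0 0 0"
}}

```text
time_s: 27.47
tcp_pos: [0.5371, 0.3282, 0.0188]
ee_rot: [[0.109, -0.994, 0.021], [-0.994, -0.109, 0.022], [-0.019, -0.024, -1.0]]
wrist_force: [-0.8, 18.8, 11.5]
gripper_width: 0.522
gripper_force: 30.0
```

Request:
{"op": "move_arm", "data": {
  "targets": "-0.02 -0.12 -0.05 0;-0.02 -0.12 -0.05 0;-0.02 -0.12 -0.05 0;0 -0.12 0 0;0 0 0 0;0 0 0 0"
}}

```text
time_s: 27.97
tcp_pos: [0.5382, 0.3221, 0.0173]
ee_rot: [[0.112, -0.993, 0.03], [-0.993, -0.111, 0.032], [-0.028, -0.033, -0.999]]
wrist_force: [-3.5, 30.5, 15.4]
gripper_width: 0.52
gripper_force: 30.0
```

```bash
python3 st.py
```

```text
27.97 tcp [538.2 322.1  17.3] yang 6.37 F [-3.5 30.5 15.4] M [8.64 1.23 0.27] w 45.2 30.0
```

Request:
{"op": "move_arm", "data": {
  "targets": "0.15 0.8 0 0;0 0 0.5 0;0 0 1 0;0 0 1 0;0.1 -1 0 0;0.1 -1 0 0;0.1 -1 0 0;0.14 -0.72 0 0;0 0 -0.9 0;0 0 -0.7 0"
}}

```text
time_s: 28.8
tcp_pos: [0.5431, 0.2298, 0.0307]
ee_rot: [[0.102, -0.995, 0.001], [-0.995, -0.102, 0.001], [-0.001, -0.001, -1.0]]
wrist_force: [-0.1, -0.5, -2.6]
gripper_width: 0.523
gripper_force: 30.0
```

```bash
python3 st.py; cat > ang.py <<'E'
from h import *
s=sense(); s=dict(s); off=__import__('sys').argv; s['tcp_pos']=s['tcp_pos']-[0,0,float(off[1])/1000]
c=capture('top'); H=hsv(c); h,sa,v=H[...,0],H[...,1],H[...,2]
m=(h>8)&(h<28)&(sa>120)&(v>50)
u,vv=map(int,proj(c,s['tcp_pos']+[0,0,.019]))
for y in range(vv-9,vv+8,3):
  xs=np.where(m[y,u-20:u+30])[0]+u-20; print(y,xs)
for th in(30,45,60,75,90): print(th,[p.tolist() for p in endpx(c,s,-.048,th)+endpx(c,s,-.048,th,False)])
E
python3 ang.py 8
```

```text
28.8 tcp [543.1 229.8  30.7] yang 5.83 F [-0.1 -0.5 -2.6] M [ 0.05  0.22 -0.03] w 45.5 30.0
239 [243 244 245]
242 [243 244 245]
245 [239 244 245]
248 [239 244 245]
251 [239 244 245]
254 [225 226 227 228 229 230 231 232 233 234]
30 [[249.5, 254.9], [248.3, 235.8], [250.8, 255.0], [249.6, 236.0]]
45 [[245.4, 254.6], [244.3, 235.3], [247.1, 254.7], [246.0, 235.5]]
60 [[240.5, 254.5], [239.4, 235.2], [242.5, 254.5], [241.4, 235.2]]
75 [[235.2, 254.7], [234.1, 235.3], [237.3, 254.6], [236.2, 235.2]]
90 [[229.7, 255.1], [228.7, 235.6], [231.9, 254.9], [230.8, 235.4]]
```

Request:
{"op": "move_arm", "data": {
  "targets": "0.02 0.4 0 0;0.02 0.25 0 0;0.02 0.15 0 0;0.02 0.15 0.03 0;0.02 0.15 0.03 0;0.02 0.15 0.03 0;0.02 0.15 0.03 0;0 0.15 0.03 0;0 0 0 0;0 0 0 0"
}}

```text
time_s: 29.68
tcp_pos: [0.5395, 0.2589, 0.0341]
ee_rot: [[0.103, -0.995, -0.019], [-0.994, -0.102, -0.022], [0.02, 0.022, -1.0]]
wrist_force: [-5.2, -25.7, 10.7]
gripper_width: 0.52
gripper_force: 30.0
```

```bash
python3 st.py; python3 ang.py 8
```

```text
29.68 tcp [539.5 258.9  34.1] yang 5.88 F [ -5.2 -25.7  10.7] M [-7.66  1.92  0.18] w 45.2 30.0
240 []
243 [225]
246 [225 229]
249 [225 230]
252 [225 230]
255 []
30 [[236.8, 255.9], [235.8, 236.8], [238.2, 256.1], [237.2, 237.1]]
45 [[232.7, 255.6], [231.7, 236.4], [234.4, 255.7], [233.4, 236.5]]
60 [[227.7, 255.6], [226.8, 236.2], [229.8, 255.6], [228.8, 236.3]]
75 [[222.3, 255.8], [221.4, 236.4], [224.5, 255.7], [223.5, 236.3]]
90 [[216.8, 256.2], [215.9, 236.7], [219.0, 256.0], [218.1, 236.5]]
```

Request:
{"op": "move_arm", "data": {
  "targets": "0.05 0.15 0 0;0.05 0.15 0 0;0.03 0.15 0 0;0 0 0 0;0 0 0 0"
}}

```text
time_s: 30.15
tcp_pos: [0.5411, 0.2739, 0.0328]
ee_rot: [[0.102, -0.995, -0.021], [-0.995, -0.102, -0.017], [0.015, 0.022, -1.0]]
wrist_force: [-12.6, -12.7, 6.4]
gripper_width: 0.402
gripper_force: 30.0
```

```bash
python3 st.py; python3 ang.py 8
```

```text
30.15 tcp [541.1 273.9  32.8] yang 5.86 F [-12.6 -12.7   6.4] M [-3.77  4.11  0.16] w 35.0 30.0
239 [218 219 224 226]
242 [218 219]
245 [218 219]
248 [218 219 225]
251 [219]
254 []
30 [[230.6, 255.2], [229.7, 236.2], [232.0, 255.4], [231.0, 236.4]]
45 [[226.4, 254.9], [225.5, 235.7], [228.2, 255.0], [227.3, 235.9]]
60 [[221.4, 254.9], [220.5, 235.6], [223.5, 254.9], [222.6, 235.6]]
75 [[216.0, 255.0], [215.1, 235.7], [218.2, 254.9], [217.3, 235.6]]
90 [[210.5, 255.4], [209.7, 236.0], [212.7, 255.2], [211.8, 235.9]]
```

Request:
{"op": "move_arm", "data": {
  "targets": "0 0 0 0;0 0 0 0;0 0 0.5 0;0 0 1 0;0 0 1 0;0 0 1 0;0 0.5 0.5 0;0 1 0 0;0 1 0 0;0 1 0 0",
  "gripper": 70
}}

```text
time_s: 31.03
tcp_pos: [0.5502, 0.3713, 0.1372]
ee_rot: [[0.105, -0.994, 0.003], [-0.995, -0.105, 0.003], [-0.002, -0.003, -1.0]]
wrist_force: [0.7, -0.0, -0.1]
gripper_width: 0.803
gripper_force: 0.0
```

```bash
python3 st.py; python3 - <<'E'
from h import *
c=capture('top'); H=hsv(c); h,s,v=H[...,0],H[...,1],H[...,2]
m=(h>10)&(h<28)&(s>120)&(v>100)
for y in range(228,264,3):
  print(y,np.where(m[y,200:270])[0]+200, v[y,216:236:2])
E
```

```text
31.03 tcp [550.2 371.3 137.2] yang 6.01 F [ 0.7 -0.  -0.1] M [-0.    0.11 -0.01] w 69.9 0.0
228 [] [ 73  73  72  76  78  86 154 157 154 156]
231 [] [ 76  74  73  78  76  77 153 153 157 153]
234 [] [ 74  74  73  77  76  73 156 154 153 158]
237 [219 220] [ 72  88 146  67  74  73 149 152 156 153]
240 [219 220] [ 73  86 147  56  53  64 149 154 155 151]
243 [219 220] [ 68  82 148  64  58  58 140 153 153 153]
246 [219 220] [ 76  86 148  59  59  53 137 154 156 157]
249 [219 220] [ 73  83 150  59  52  57 137 156 157 158]
252 [219 220] [ 76  85 149  64  59  58 141 154 156 154]
255 [] [ 73  73  76  61  58  53 136 154 152 155]
258 [] [ 53  56  53  60  67  69 119 153 158 152]
261 [] [ 71  75  73  69  71  75  81 153 152 151]
```

```bash
python3 - <<'E'
from h import *
c=capture('top')
print(onz(c,220.3,235.5,.068).round(4),onz(c,220.3,254.5,.068).round(4))
E
```

```text
[0.5695 0.2588 0.068 ] [0.5239 0.2564 0.068 ]
```

Request:
{"op": "move_arm", "data": {
  "targets": "-0.14 -1 0 -0.5;0 -1 0 0;0 -1 0 0;0 -1 0 0;0 -0.65 0 0;0 0 -1 0;0 0 -1 0;0 0 -1 0;0 0 -0.75 0;0 0 -0.3 0"
}}

```text
time_s: 31.97
tcp_pos: [0.545, 0.2522, 0.0311]
ee_rot: [[0.061, -0.998, -0.003], [-0.998, -0.061, -0.002], [0.002, 0.003, -1.0]]
wrist_force: [0.2, -0.2, 0.6]
gripper_width: 0.801
gripper_force: 0.0
```

Request:
{"op": "move_arm", "data": {
  "targets": "0 0 0 0;0 0 0 0;0 0 0 0;0 0 0 0;0 0 0 0;0 0 0 0",
  "gripper": 30
}}

```text
time_s: 32.47
tcp_pos: [0.5467, 0.2537, 0.0347]
ee_rot: [[0.062, -0.998, 0.002], [-0.998, -0.062, 0.001], [-0.001, -0.002, -1.0]]
wrist_force: [-0.6, 0.8, 4.2]
gripper_width: 0.522
gripper_force: 30.0
```

```bash
python3 st.py
```

```text
32.47 tcp [546.7 253.7  34.7] yang 3.53 F [-0.6  0.8  4.2] M [ 0.15  0.39 -0.03] w 45.4 30.0
```

Request:
{"op": "move_arm", "data": {
  "targets": "-0.08 0 0.3 0.25;-0.08 0 0.3 0.25;0 0.25 0 0;0 0.25 0 0;0 0.25 -0.05 0;0 0.25 -0.1 0;0 0.25 -0.15 0;0 0.2 -0.2 0;0 0.15 -0.2 0;0 0.1 -0.2 0"
}}

```text
time_s: 33.3
tcp_pos: [0.5417, 0.2951, 0.027]
ee_rot: [[0.105, -0.994, -0.001], [-0.994, -0.105, -0.001], [0.001, 0.001, -1.0]]
wrist_force: [-1.7, -2.0, 3.8]
gripper_width: 0.511
gripper_force: 29.8
```

Request:
{"op": "move_arm", "data": {
  "targets": "-0.05 0.1 -0.15 0;0 0 -0.15 0;0 0 0 0;0 0 0 0"
}}

```text
time_s: 33.63
tcp_pos: [0.5414, 0.2989, 0.0188]
ee_rot: [[0.105, -0.994, 0.001], [-0.994, -0.105, 0.001], [-0.001, -0.002, -1.0]]
wrist_force: [0.6, 0.2, 3.1]
gripper_width: 0.509
gripper_force: 30.0
```

```bash
python3 st.py
```

```text
33.63 tcp [541.4 298.9  18.8] yang 6.04 F [0.6 0.2 3.1] M [-0.01 -0.01  0.02] w 44.3 30.0
```

Request:
{"op": "move_arm", "data": {
  "targets": "0 0 0 0;0 0 0 0;0 0 1 0;0 0 1 0;0 0 1 0;0 1 0 0;0 1 0 0;0 1 0 0;0 1 0 0",
  "gripper": 70
}}

```text
time_s: 34.38
tcp_pos: [0.5404, 0.3987, 0.0931]
ee_rot: [[0.104, -0.995, -0.001], [-0.995, -0.104, -0.0], [0.0, 0.001, -1.0]]
wrist_force: [0.5, 0.3, -0.1]
gripper_width: 0.803
gripper_force: 0.0
```

```bash
cat > pl.py <<'E'
from h import *
c=capture('top'); H=hsv(c); h,s,v=H[...,0],H[...,1],H[...,2]
br=((h>8)&(h<30)&(s>110)&(v>90)).astype(np.uint8)
st=((s<70)&(v>120)).astype(np.uint8)
for nm,box in (('b1',(190,265,240,302)),('b2',(190,232,240,265)),('b3',(190,198,240,232))):
    m=cv2.morphologyEx(br,cv2.MORPH_CLOSE,np.ones((7,7)))
    print(nm,rects(c,m,.041,60,box))
E
python3 st.py; python3 pl.py; python3 - <<'E'
from h import *
t=capture('top')['image'][200:310,180:290]
cv2.imwrite('pics/g9.png',cv2.resize(t,(400,400),interpolation=cv2.INTER_CUBIC))
E
```

```text
34.38 tcp [540.4 398.7  93.1] yang 5.95 F [ 0.5  0.3 -0.1] M [0.02 0.07 0.02] w 69.9 0.0
b1 [(456.4, 270.7, 47.8, 71.6, -84.7)]
b2 [(543.7, 276.1, 47.5, 71.7, -84.5)]
b3 [(629.5, 302.6, 58.7, 69.3, -85.8)]
```

View pics/g9.png

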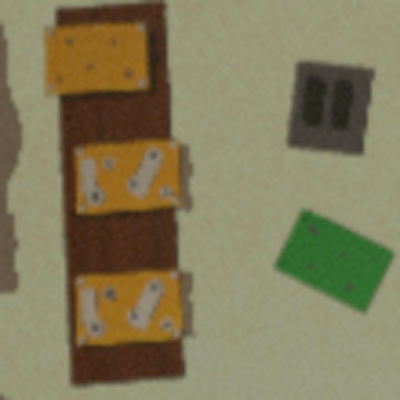

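Plates 1 and 2 are now flat on their blocks with the worked side up; only plate 3, top-left in the crop at (97,58), still needs turning. I'll run the same sequence on block 3.

Request:
{"op": "move_arm", "data": {
  "targets": "1 -1 0 -0.25;1 -1 0 -0.25;1 -1 0 0;0.27 -0.27 0 0;0 0 -1 0;0 0 -0.8 0;0 0 -0.5 0;0 0 -0.3 0;0 0 0 0;0 0 0 0"
}}

```text
time_s: 35.32
tcp_pos: [0.6226, 0.3166, 0.0285]
ee_rot: [[0.062, -0.998, 0.0], [-0.998, -0.062, -0.0], [0.0, -0.0, -1.0]]
wrist_force: [0.3, -0.1, -0.8]
gripper_width: 0.802
gripper_force: 0.0
```

Request:
{"op": "move_arm", "data": {
  "targets": "0 0 0 0;0 0 0 0;0 0 0 0;0 0 0 0;0 0 0 0;0 0 0.3 0;0 0 0.5 0.25;0 0 0.6 0.25;0 0 0 0;0 0 0 0",
  "gripper": 30
}}

```text
time_s: 36.15
tcp_pos: [0.6233, 0.3169, 0.0651]
ee_rot: [[0.105, -0.995, 0.002], [-0.995, -0.105, 0.002], [-0.002, -0.003, -1.0]]
wrist_force: [-0.1, -0.6, -2.2]
gripper_width: 0.521
gripper_force: 30.0
```

```bash
python3 st.py
```

```text
36.15 tcp [623.3 316.9  65.1] yang 6.0 F [-0.1 -0.6 -2.2] M [ 0.03  0.13 -0.01] w 45.3 30.0
```

Request:
{"op": "move_arm", "data": {
  "targets": "-0.07 0.8 0 0;0 0.84 0 0;0 0 -0.5 0;0 0 -0.4 0;0 0 -0.3 0;0 0 -0.25 0;0 0 -0.25 0;0 0 -0.2 0;0 0 -0.12 0;0 0 0 0"
}}

```text
time_s: 36.98
tcp_pos: [0.6212, 0.3567, 0.0136]
ee_rot: [[0.104, -0.995, 0.001], [-0.995, -0.104, -0.001], [0.001, -0.0, -1.0]]
wrist_force: [-2.5, -0.9, 4.8]
gripper_width: 0.523
gripper_force: 30.0
```

Request:
{"op": "move_arm", "data": {
  "targets": "0 -0.16 0 0;0 -0.16 0 0;0 -0.16 0 0;0 -0.16 0 0;-0.03 -0.16 0 0;-0.03 -0.16 0 0;-0.03 -0.16 0 0;-0.03 -0.12 0 0;0 0 0 0;0 0 0 0"
}}

```text
time_s: 37.82
tcp_pos: [0.6246, 0.3375, 0.0202]
ee_rot: [[0.109, -0.994, 0.022], [-0.994, -0.109, 0.02], [-0.018, -0.024, -1.0]]
wrist_force: [-1.8, 19.9, 11.8]
gripper_width: 0.523
gripper_force: 30.1
```

Request:
{"op": "move_arm", "data": {
  "targets": "-0.02 -0.12 -0.05 0;-0.02 -0.12 -0.05 0;-0.02 -0.12 -0.05 0;0 -0.12 0 0;0 0 0 0;0 0 0 0"
}}

```text
time_s: 38.32
tcp_pos: [0.6256, 0.3321, 0.0194]
ee_rot: [[0.112, -0.993, 0.031], [-0.993, -0.111, 0.03], [-0.027, -0.034, -0.999]]
wrist_force: [-4.7, 31.8, 16.0]
gripper_width: 0.526
gripper_force: 30.0
```

```bash
python3 st.py
```

```text
38.32 tcp [625.6 332.1  19.4] yang 6.39 F [-4.7 31.8 16. ] M [9.03 1.18 0.26] w 45.7 30.0
```

Same numbers as plate 2, so I'll go over to the −y side of block 3.

Request:
{"op": "move_arm", "data": {
  "targets": "0.15 0.8 0 0;0 0 0.5 0;0 0 1 0;0 0 1 0;0.1 -1 0 0;0.1 -1 0 0;0.1 -1 0 0;0.14 -0.7 0 0;0 0 -0.9 0;0 0 -0.7 0"
}}

```text
time_s: 39.15
tcp_pos: [0.6317, 0.2394, 0.0315]
ee_rot: [[0.101, -0.995, 0.001], [-0.995, -0.101, 0.001], [-0.0, -0.001, -1.0]]
wrist_force: [0.4, 0.0, -2.6]
gripper_width: 0.521
gripper_force: 30.0
```

```bash
python3 st.py; python3 ang.py 8
```

```text
39.15 tcp [631.7 239.4  31.5] yang 5.82 F [ 0.4  0.  -2.6] M [0.03 0.12 0.04] w 45.4 30.0
203 [241 242 243 244]
206 [241 242 243 244]
209 [237 241 242 243 244]
212 [237 241 242 243 244]
215 [223 224 225 226 227 228 229 230 231 232 237 243 244 245]
218 []
30 [[247.0, 218.0], [245.9, 199.4], [248.3, 218.3], [247.2, 199.7]]
45 [[243.0, 217.5], [241.9, 198.7], [244.7, 217.6], [243.6, 198.9]]
60 [[238.1, 217.2], [237.0, 198.3], [240.1, 217.3], [239.0, 198.4]]
75 [[232.8, 217.2], [231.8, 198.3], [234.9, 217.2], [233.9, 198.2]]
90 [[227.4, 217.6], [226.4, 198.6], [229.6, 217.4], [228.5, 198.4]]
```

Request:
{"op": "move_arm", "data": {
  "targets": "0.02 0.4 0 0;0.02 0.25 0 0;0.02 0.15 0 0;0.02 0.15 0.03 0;0.02 0.15 0.03 0;0.02 0.15 0.03 0;0.02 0.15 0.03 0;0 0.15 0.03 0;0 0 0 0;0 0 0 0"
}}

```text
time_s: 40.03
tcp_pos: [0.6288, 0.2696, 0.0353]
ee_rot: [[0.103, -0.995, -0.018], [-0.995, -0.103, -0.02], [0.018, 0.02, -1.0]]
wrist_force: [-6.0, -23.7, 7.8]
gripper_width: 0.524
gripper_force: 30.0
```

Request:
{"op": "move_arm", "data": {
  "targets": "0.05 0.15 0 0;0.05 0.15 0 0;0.03 0.15 0 0;0 0 0 0;0 0 0 0"
}}

```text
time_s: 40.45
tcp_pos: [0.6287, 0.2838, 0.0339]
ee_rot: [[0.103, -0.994, -0.024], [-0.995, -0.103, -0.018], [0.015, 0.025, -1.0]]
wrist_force: [-14.7, -14.2, 7.9]
gripper_width: 0.399
gripper_force: 30.0
```

```bash
python3 st.py; python3 ang.py 8
```

```text
40.45 tcp [628.7 283.8  33.9] yang 5.92 F [-14.7 -14.2   7.9] M [-4.3   4.93  0.21] w 34.7 30.0
204 [221]
207 [222 223]
210 [205]
213 []
216 [197]
219 []
30 [[228.2, 218.7], [227.3, 200.1], [229.6, 219.0], [228.6, 200.5]]
45 [[224.0, 218.1], [223.1, 199.4], [225.8, 218.3], [224.9, 199.7]]
60 [[219.1, 217.9], [218.2, 199.1], [221.1, 217.9], [220.2, 199.2]]
75 [[213.7, 217.9], [212.9, 199.0], [215.9, 217.9], [215.0, 199.0]]
90 [[208.3, 218.3], [207.5, 199.4], [210.4, 218.1], [209.6, 199.2]]
```

Request:
{"op": "move_arm", "data": {
  "targets": "0 0 0 0;0 0 0 0;0 0 0.5 0;0 0 1 0;0 0 1 0;0 0 1 0;0 0.5 0.5 0;0 1 0 0;0 1 0 0;0 1 0 0",
  "gripper": 70
}}

```text
time_s: 41.33
tcp_pos: [0.6391, 0.3818, 0.1392]
ee_rot: [[0.105, -0.994, 0.005], [-0.994, -0.105, 0.004], [-0.003, -0.006, -1.0]]
wrist_force: [0.2, -0.7, -0.3]
gripper_width: 0.801
gripper_force: 0.0
```

```bash
python3 st.py; python3 - <<'E'
from h import *
c=capture('top'); H=hsv(c); h,s,v=H[...,0],H[...,1],H[...,2]
m=(h>10)&(h<28)&(s>120)&(v>100)
P=[]
for y in range(192,228,2):
  x=np.where(m[y,200:290])[0]+200; print(y,x, v[y,216:236:2]); 
  if len(x) and x.max()<228: P.append((x.mean(),y))
P=np.array(P)
if len(P): 
  for p in (P[0],P[-1]): print(onz(c,p[0]+.5,p[1],.068).round(4))
E
```

```text
41.33 tcp [639.1 381.8 139.2] yang 6.03 F [ 0.2 -0.7 -0.3] M [ 0.03  0.07 -0.08] w 69.7 0.0
192 [] [155 157 155 157 157 158 156 158 161 159]
194 [] [156 157 158 158 156 157 158 157 155 154]
196 [] [158 155 156 156 158 155 157 155 159 157]
198 [] [157 154 156 156 157 158 156 155 155 157]
200 [] [135 119  99 105  97 154 155 154 154 158]
202 [] [ 70  73  74  74  81 146 159 157 157 153]
204 [] [ 70  73  75  75  80 149 157 156 156 156]
206 [230 231 232 233 234 235 236 237 238 239 240 241 242 243 244 245 246 247
 248 249 250 252] [ 70  72  74  78  78 137 138 140 150 144]
208 [228 229 230 231 232 233 234 235 236 237 238 239 240 241 242 243 244 245
 246 247 248 249 250 251 252] [ 72  64  63  74  77 132 144 149 144 150]
210 [226 227 228 229 230 231 232 233 234 235 236 237 238 239 240 241 242 243
 244 245 246 247 248 249 250 251 252 253] [ 76  70  45  68  76 134 149 146 105 153]
212 [226 227 228 229 230 231 232 233 234 235 236 237 238 239 240 241 242 243
 244 245 246 247 248 249 250 251 252 253] [ 74  73  39  72  74 134 154 153 153 156]
214 [226 227 228 229 230 231 232 233 234 235 236 237 238 239 240 241 242 243
 244 245 246 247 248 249 250 251 252 253] [ 73  75  47  72  76 136 153 150 151 148]
216 [226 227 228 229 230 231 232 233 234 235 236 237 238 239 240 241 242 243
 244 245 246 247 248 249 250 251 252 253] [ 78  72  46  72  74 138 150 152 152 153]
218 [226 227 228 229 230 231 232 233 234 235 236 237 238 239 240 241 242 243
 244 245 246 247 248 249 250 251 252 253] [ 73  76  44  71  78 137 153 152 154 154]
220 [226 227 228 229 230 231 232 233 234 235 236 237 238 239 240 241 242 243
 244 245 246 247 248 249 250 251] [ 72  71  46  68  78 141 151 133 152 155]
222 [226 229 230 231 232 233 234 235 236 237 238 239 240 241 242 243 244 245
 246 247 248 249] [ 48  41  45  69  74 114 128 153 153 156]
224 [] [ 63  67  71  75  76  90 133 122 121 139]
226 [] [ 77  75  73  80  79  85 157 159 159 156]
```

```bash
python3 - <<'E'
from h import *
c=capture('top'); H=hsv(c); h,s,v=H[...,0],H[...,1],H[...,2]
print(rects(c,(h>10)&(h<28)&(s>110)&(v>90),.005,80,(222,198,262,230)))
E
```

```text
[(636.4, 227.5, 46.0, 70.8, -87.1)]
```

Request:
{"op": "move_arm", "data": {
  "targets": "-0.13 -1 0 -0.3;0 -1 0 -0.3;0 -1 0 0;0 -1 0 0;0 -1 0 0;0 -0.65 0 0;0 0 -1 0;0 0 -1 0;0 0 -1 0;0 0 0 0"
}}

```text
time_s: 42.27
tcp_pos: [0.632, 0.2367, 0.0559]
ee_rot: [[0.051, -0.999, -0.007], [-0.999, -0.051, -0.003], [0.003, 0.008, -1.0]]
wrist_force: [-0.9, -1.5, -2.1]
gripper_width: 0.803
gripper_force: 0.0
```

Request:
{"op": "move_arm", "data": {
  "targets": "0 0 -1 0;0 0 -0.6 0;0 0 -0.4 0;0 0 0 0;0 0 0 0"
}}

```text
time_s: 42.68
tcp_pos: [0.6354, 0.2386, 0.0114]
ee_rot: [[0.053, -0.999, 0.002], [-0.999, -0.053, 0.0], [-0.0, -0.002, -1.0]]
wrist_force: [0.3, -0.1, 0.7]
gripper_width: 0.803
gripper_force: 0.0
```

```bash
python3 st.py
```

```text
42.68 tcp [635.4 238.6  11.4] yang 3.05 F [ 0.3 -0.1  0.7] M [-0.04  0.06  0.02] w 69.9 0.0
```

Request:
{"op": "move_arm", "data": {
  "targets": "0 0.05 -0.12 0;0 0 -0.12 0;0 0 -0.1 0;0 0 -0.06 0;0 0 0 0;0 0 0 0"
}}

```text
time_s: 43.18
tcp_pos: [0.6347, 0.2395, 0.0005]
ee_rot: [[0.053, -0.999, 0.0], [-0.999, -0.053, 0.0], [-0.0, -0.0, -1.0]]
wrist_force: [0.4, 0.3, 0.5]
gripper_width: 0.802
gripper_force: 0.4
```

Request:
{"op": "move_arm", "data": {
  "targets": "0 0 0 0;0 0 0 0;0 0 0 0;0 0 0 0;0 0 0 0;0 0 0.2 0;0 0 0.4 0;0 0 1 0;0 0 1 0.3;0 0 0 0.3",
  "gripper": 30
}}

```text
time_s: 44.02
tcp_pos: [0.6379, 0.2409, 0.0719]
ee_rot: [[0.107, -0.994, 0.01], [-0.994, -0.107, 0.004], [-0.003, -0.01, -1.0]]
wrist_force: [-0.2, 0.7, -0.5]
gripper_width: 0.521
gripper_force: 29.7
```

```bash
python3 st.py
```

```text
44.02 tcp [637.9 240.9  71.9] yang 6.16 F [-0.2  0.7 -0.5] M [ 0.09 -0.09  0.  ] w 45.3 29.7
```

Request:
{"op": "move_arm", "data": {
  "targets": "-0.13 1 0 0;-0.13 1 0 0;-0.13 1 0 0;-0.13 1 0 0;-0.13 0.7 0 0;0 0 -0.5 0;0 0 -0.4 0;0 0 -0.4 0;0 0 -0.3 0;0 0 -0.25 0"
}}

```text
time_s: 44.85
tcp_pos: [0.6193, 0.3557, 0.0198]
ee_rot: [[0.104, -0.995, 0.001], [-0.995, -0.104, -0.001], [0.001, -0.001, -1.0]]
wrist_force: [-1.2, -0.5, 7.0]
gripper_width: 0.518
gripper_force: 30.0
```

Request:
{"op": "move_arm", "data": {
  "targets": "0 -0.16 -0.1 0;0 -0.16 0 0;0 -0.16 0 0;0 -0.16 0 0;-0.03 -0.16 0 0;-0.03 -0.16 0 0;-0.03 -0.16 0 0;-0.03 -0.12 0 0;0 0 0 0;0 0 0 0"
}}

```text
time_s: 45.68
tcp_pos: [0.621, 0.3376, 0.0215]
ee_rot: [[0.108, -0.994, 0.019], [-0.994, -0.108, 0.021], [-0.019, -0.022, -1.0]]
wrist_force: [-1.6, 24.4, 5.1]
gripper_width: 0.518
gripper_force: 30.1
```

Request:
{"op": "move_arm", "data": {
  "targets": "-0.02 -0.12 -0.05 0;-0.02 -0.12 -0.05 0;-0.02 -0.12 -0.05 0;0 -0.12 0 0;0 0 0 0;0 0 0 0"
}}

```text
time_s: 46.18
tcp_pos: [0.6219, 0.3311, 0.0201]
ee_rot: [[0.111, -0.993, 0.028], [-0.993, -0.11, 0.03], [-0.027, -0.031, -0.999]]
wrist_force: [-2.5, 33.6, 6.7]
gripper_width: 0.521
gripper_force: 30.0
```

```bash
python3 st.py
```

```text
46.18 tcp [621.9 331.1  20.1] yang 6.33 F [-2.5 33.6  6.7] M [9.91 0.71 0.39] w 45.3 30.0
```

Request:
{"op": "move_arm", "data": {
  "targets": "0.15 0.8 0 0;0 0 0.5 0;0 0 1 0;0 0 0.9 0;0.12 -1 0 0;0.12 -1 0 0;0.12 -1 0 0;0.14 -0.76 0 0;0 0 -0.7 0;0 0 -0.7 0"
}}

```text
time_s: 47.02
tcp_pos: [0.6304, 0.2364, 0.0381]
ee_rot: [[0.1, -0.995, 0.0], [-0.995, -0.1, 0.0], [-0.0, -0.0, -1.0]]
wrist_force: [-0.0, 0.1, -1.8]
gripper_width: 0.522
gripper_force: 30.0
```

```bash
python3 st.py; python3 ang.py 17
```

```text
47.02 tcp [630.4 236.4  38.1] yang 5.76 F [-0.   0.1 -1.8] M [0.08 0.11 0.04] w 45.4 30.0
204 [237 238]
207 [237]
210 []
213 [229 230 231 232 233 238]
216 [225 226 227 228 229]
219 []
30 [[248.4, 218.8], [247.3, 200.2], [249.7, 219.1], [248.6, 200.5]]
45 [[244.4, 218.2], [243.3, 199.5], [246.1, 218.4], [245.0, 199.7]]
60 [[239.5, 218.0], [238.5, 199.1], [241.5, 218.0], [240.5, 199.2]]
75 [[234.2, 218.0], [233.2, 199.1], [236.4, 217.9], [235.3, 199.0]]
90 [[228.9, 218.3], [227.9, 199.4], [231.0, 218.2], [230.0, 199.2]]
```

Request:
{"op": "move_arm", "data": {
  "targets": "0 0 0.9 0;-0.35 -1 0 -0.8;-0.35 -1 0 -0.8;-0.35 -1 0 -0.66;-0.35 -0.94 0 0;0 0 0 0;0 0 -0.4 0;0 0 -0.2 0;0 0 -0.2 0;0 0 0 0"
}}

```text
time_s: 47.9
tcp_pos: [0.598, 0.1437, 0.0413]
ee_rot: [[-0.091, -0.996, 0.006], [-0.996, 0.091, 0.003], [-0.004, -0.006, -1.0]]
wrist_force: [1.3, 3.0, 4.0]
gripper_width: 0.525
gripper_force: 30.0
```

```bash
python3 st.py;  python3 ang.py 17; python3 look.py g10.png
```

```text
47.9 tcp [598.  143.7  41.3] yang 174.8 F [1.3 3.  4. ] M [ 1.09 -0.21  0.  ] w 45.7 30.0
217 []
220 []
223 [277]
226 []
229 [260 261 262 263 264 265 266 267 268 269 270 271 276]
232 []
30 [[284.6, 235.7], [286.9, 216.8], [285.8, 236.2], [288.1, 217.3]]
45 [[280.8, 234.6], [283.2, 215.6], [282.5, 235.1], [284.8, 216.1]]
60 [[276.2, 233.6], [278.6, 214.5], [278.1, 234.0], [280.5, 214.9]]
75 [[271.0, 232.8], [273.5, 213.6], [273.1, 233.1], [275.6, 213.9]]
90 [[265.7, 232.1], [268.2, 212.9], [267.8, 232.3], [270.3, 213.2]]
top origin 229 185
side origin 249 231
```

View pics/g10.png

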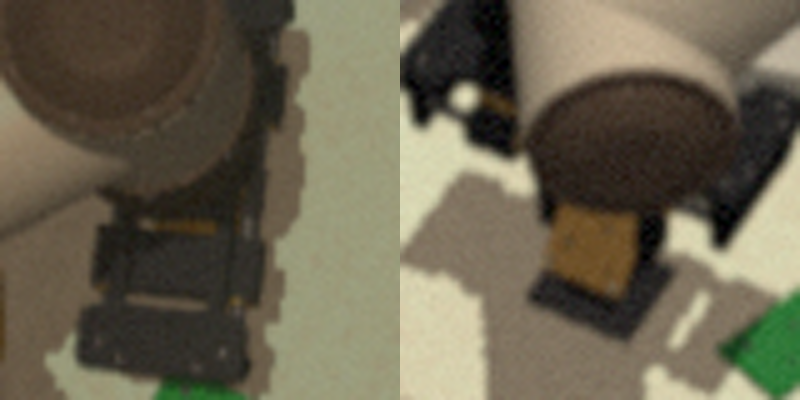

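The side half shows the plate hanging with its lower end near the stand, running (279,283) to (294,290). I'll check that against the projected slot.

```bash
python3 - <<'E'
from h import *
c=capture('side')
e=np.array([.9954,-.096,0]);n=np.array([.096,.9954,0])
for nm,off,z in(('slot',0,.034),('slot',0,.026),('jaw+ in top',.010,.034),('jaw+ out top',.02,.034),('base+ front',.026,.008)):
  o=np.array([.5963,.146,z]); print(nm,z,[np.round(proj(c,o+n*off+k*e*.023),1) for k in(1,-1)])
E
```

```text
slot 0.034 [array([282.1, 275.9]), array([297.9, 282.5])]
slot 0.026 [array([282.2, 277.9]), array([297.9, 284.5])]
jaw+ in top 0.034 [array([280.1, 278.6]), array([295.9, 285.2])]
jaw+ out top 0.034 [array([278.1, 281.2]), array([294. , 287.9])]
base+ front 0.008 [array([277.3, 289.4]), array([293. , 296.1])]
```

Request:
{"op": "move_arm", "data": {
  "targets": "0 0 0.4 0;-0.06 -0.45 0 0;0 0 0 0;0 0 -0.2 0;0 0 -0.2 0;0 0 -0.1 0;0 0 0 0;0 0 0 0"
}}

```text
time_s: 48.77
tcp_pos: [0.5928, 0.1279, 0.0381]
ee_rot: [[-0.092, -0.996, -0.003], [-0.996, 0.092, -0.003], [0.004, 0.002, -1.0]]
wrist_force: [-1.4, -5.6, 7.2]
gripper_width: 0.519
gripper_force: 30.0
```

```bash
python3 st.py;  python3 ang.py 17
```

```text
48.77 tcp [592.8 127.9  38.1] yang 174.71 F [-1.4 -5.6  7.2] M [-1.6   0.53  0.  ] w 45.2 30.0
220 []
223 []
226 []
229 [283]
232 [267 268 269 270 271 272 273 274 275 276 277 278]
235 []
30 [[291.2, 238.3], [293.6, 219.4], [292.4, 238.7], [294.7, 219.9]]
45 [[287.5, 237.2], [289.9, 218.2], [289.1, 237.6], [291.5, 218.7]]
60 [[282.9, 236.2], [285.4, 217.1], [284.8, 236.6], [287.2, 217.5]]
75 [[277.8, 235.3], [280.2, 216.2], [279.9, 235.6], [282.3, 216.5]]
90 [[272.4, 234.7], [274.9, 215.5], [274.6, 234.9], [277.0, 215.8]]
```

Request:
{"op": "move_arm", "data": {
  "targets": "0.01 0.12 0 0;0.01 0.12 0 0;0.01 0.12 0 0;0.01 0.12 -0.05 0;0.01 0.12 -0.05 0;0.01 0.12 -0.05 0;0 0 -0.05 0;0 0 0 0;0 0 0 0"
}}

```text
time_s: 49.57
tcp_pos: [0.5936, 0.1388, 0.0381]
ee_rot: [[-0.092, -0.996, -0.007], [-0.996, 0.092, -0.014], [0.014, 0.005, -1.0]]
wrist_force: [-6.0, -26.9, 32.6]
gripper_width: 0.523
gripper_force: 30.0
```

```bash
python3 st.py;  python3 ang.py 17
```

```text
49.57 tcp [593.6 138.8  38.1] yang 174.74 F [ -6.  -26.9  32.6] M [-8.12  1.86 -0.02] w 45.5 30.0
219 []
222 []
225 [278]
228 []
231 [266 267 268 269 270 271 272 273]
234 []
30 [[286.7, 237.8], [289.0, 219.0], [287.8, 238.2], [290.2, 219.5]]
45 [[282.9, 236.7], [285.3, 217.8], [284.5, 237.2], [286.9, 218.3]]
60 [[278.3, 235.7], [280.8, 216.7], [280.3, 236.1], [282.7, 217.1]]
75 [[273.2, 234.9], [275.6, 215.8], [275.3, 235.2], [277.7, 216.1]]
90 [[267.8, 234.2], [270.3, 215.1], [269.9, 234.5], [272.4, 215.4]]
```

Request:
{"op": "move_arm", "data": {
  "targets": "0.01 0.1 0.1 0;0.01 0.12 0.08 0;0.01 0.12 0 0;0.01 0.12 0 0;0 0.1 0 0;0 0 0 0;0 0 0 0"
}}

```text
time_s: 50.2
tcp_pos: [0.5952, 0.156, 0.0402]
ee_rot: [[-0.092, -0.996, -0.004], [-0.996, 0.092, -0.01], [0.01, 0.004, -1.0]]
wrist_force: [-2.6, -16.9, 19.3]
gripper_width: 0.522
gripper_force: 30.0
```

```bash
python3 st.py;  python3 ang.py 17
```

```text
50.2 tcp [595.2 156.   40.2] yang 174.74 F [ -2.6 -16.9  19.3] M [-5.37  0.91 -0.06] w 45.4 30.0
218 []
221 []
224 [271]
227 [270]
230 [270]
233 []
30 [[279.4, 236.9], [281.8, 218.0], [280.6, 237.3], [283.0, 218.5]]
45 [[275.6, 235.8], [278.0, 216.8], [277.2, 236.2], [279.6, 217.3]]
60 [[270.9, 234.8], [273.4, 215.7], [272.9, 235.2], [275.3, 216.1]]
75 [[265.7, 233.9], [268.3, 214.8], [267.8, 234.2], [270.4, 215.1]]
90 [[260.4, 233.3], [262.9, 214.1], [262.5, 233.5], [265.0, 214.4]]
```

```bash
cat > sd.py <<'E'
from h import *
s=dict(sense()); s['tcp_pos']=s['tcp_pos']-[0,0,.017]
c=capture('side'); H=hsv(c); h,sa,v=H[...,0],H[...,1],H[...,2]
G=s['tcp_pos']+[0,0,.019]; u,w=map(int,proj(c,G)); print('G px',u,w)
m=((h>8)&(h<28)&(sa>110)&(v>50)); k=np.zeros_like(m); k[w-25:w+40,u-22:u+22]=1; m=(m&k).astype(np.uint8)
for q in cv2.findContours(m,cv2.RETR_EXTERNAL,cv2.CHAIN_APPROX_NONE)[0]:
    if cv2.contourArea(q)>25: print(cv2.contourArea(q),cv2.boxPoints(cv2.minAreaRect(q)).round(1).tolist())
for th in(45,60,75,90,105): print(th,[p.tolist() for p in endpx(c,s,.022,th)])
for r in range(w-10,w+22,2): print(r,''.join('#' if x else '.' for x in m[r,u-22:u+22]),v[r,u-20:u+22:3])
E
python3 sd.py
```

```text
G px 288 280
45.5 [[280.0, 312.0], [299.0, 312.0], [299.0, 319.0], [280.0, 319.0]]
53.0 [[282.20001220703125, 284.79998779296875], [283.0, 277.8999938964844], [294.79998779296875, 279.20001220703125], [294.0, 286.1000061035156]]
45 [[293.4, 291.6], [277.5, 285.0]]
60 [[294.2, 291.4], [278.4, 284.8]]
75 [[295.2, 290.7], [279.4, 284.2]]
90 [[296.3, 289.6], [280.5, 283.0]]
105 [[297.4, 288.0], [281.7, 281.4]]
270 ............................................ [202 218 106  46  42  54  43  43  47  46  43  43  49  47]
272 ............................................ [157 209 149  40  42  43  48  46  46  53  42  41  47  47]
274 ............................................ [130 145 125  41  41  35  46  44  43  47  44  45  39  37]
276 ............................................ [126 130 118  25  38  38  40  46  43  39  48  32  47  49]
278 .................##......................... [131 127 126  20  64  62  51  35  37  41  40  86 147  65]
280 .................############............... [132 127 124  95  86  87  89  87  88  44  17 116 217 183]
282 .................############...............
[... 321 characters left out ...]
 [130 129 110  39  38  17  17  15  19  31  25  59 128 137]
290 ............................................ [130 130  89  34  41  38  17  16  26  36  36 107 125 128]
292 ............................................ [125 128 114  71  46  49  41  33  36  39  46 127 129 127]
294 ............................................ [127 132 131 127 104  62  41  45  34  39  94 130 130 179]
296 ............................................ [126 130 129 124 126 114  87  49  44  46 124 130 128 207]
298 ............................................ [133 132 127 129 129 131 127 105  67  92 127 126 181 174]
300 ............................................ [131 127 125 129 128 132 129 129 122 119 126 134 207 132]
```

Request:
{"op": "move_arm", "data": {
  "targets": "0 -0.12 0 0;0 -0.12 -0.05 0;0 -0.1 -0.05 0;0 0 -0.1 0;0 0 -0.1 0;0 0 0 0;0 0 0 0"
}}

```text
time_s: 50.88
tcp_pos: [0.5959, 0.151, 0.0346]
ee_rot: [[-0.09, -0.996, -0.001], [-0.996, 0.09, -0.005], [0.005, 0.0, -1.0]]
wrist_force: [-8.4, -8.1, 28.3]
gripper_width: 0.516
gripper_force: 30.0
```

```bash
python3 st.py
```

```text
50.88 tcp [595.9 151.   34.6] yang 174.81 F [-8.4 -8.1 28.3] M [-2.47  2.5  -0.02] w 44.9 30.0
```

Request:
{"op": "move_arm", "data": {
  "targets": "-0.05 -0.12 0 0;-0.05 -0.1 -0.05 0;0 0 -0.1 0;0 0 -0.05 0;0 0 0 0;0 0 0 0"
}}

```text
time_s: 51.38
tcp_pos: [0.5956, 0.1489, 0.0282]
ee_rot: [[-0.09, -0.996, 0.005], [-0.996, 0.09, 0.001], [-0.001, -0.005, -1.0]]
wrist_force: [-4.2, 0.5, 17.0]
gripper_width: 0.518
gripper_force: 30.0
```

```bash
python3 st.py
```

```text
51.38 tcp [595.6 148.9  28.2] yang 174.84 F [-4.2  0.5 17. ] M [0.13 1.09 0.11] w 45.1 30.0
```

Request:
{"op": "move_arm", "data": {
  "targets": "0 0 0 0;0 0 0 0;0 0 0.3 0;0 0 0.35 0;0 0 0 0;0 0 0 0",
  "gripper": 70
}}

```text
time_s: 51.88
tcp_pos: [0.594, 0.1483, 0.0416]
ee_rot: [[-0.092, -0.996, 0.001], [-0.996, 0.092, 0.001], [-0.001, -0.001, -1.0]]
wrist_force: [0.6, -0.4, 0.2]
gripper_width: 0.793
gripper_force: 0.0
```

```bash
python3 st.py; python3 sd.py | head -4
```

```text
51.88 tcp [594.  148.3  41.6] yang 174.7 F [ 0.6 -0.4  0.2] M [0.04 0.1  0.01] w 69.0 0.0
G px 290 277
27.5 [[281.0, 312.0], [297.0, 312.0], [297.0, 316.0], [281.0, 316.0]]
143.5 [[282.1000061035156, 286.0], [283.20001220703125, 273.70001220703125], [299.29998779296875, 275.20001220703125], [298.1000061035156, 287.5]]
45 [[295.1, 289.2], [279.2, 282.5]]
```

Request:
{"op": "move_arm", "data": {
  "targets": "0 0 0 0;0 0 0 0;0 0 0 0;0 0 0 0;0 0 0 0;0 0 0.5 0;0 0 0.5 0;0 0 1 0;0 0 1 0;0 0 0 0",
  "gripper": 30
}}

```text
time_s: 52.77
tcp_pos: [0.5965, 0.1492, 0.1212]
ee_rot: [[-0.091, -0.996, 0.009], [-0.996, 0.091, 0.003], [-0.004, -0.009, -1.0]]
wrist_force: [0.7, 0.2, -1.2]
gripper_width: 0.466
gripper_force: 30.0
```

```bash
python3 st.py
```

```text
52.77 tcp [596.5 149.2 121.2] yang 174.78 F [ 0.7  0.2 -1.2] M [ 0.15 -0.08  0.01] w 40.6 30.0
```

```bash
python3 look.py g11.png
```

```text
top origin 223 178
side origin 248 211
```

View pics/g11.png

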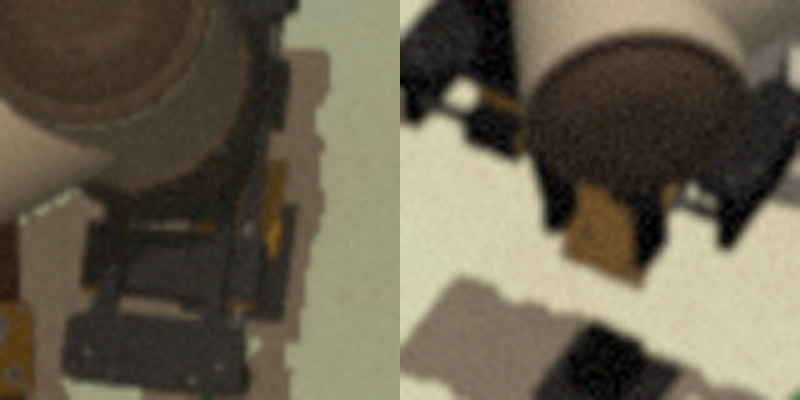

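The plate is held, with its bottom edge running (281,261) to (296,268) in the side view. It looks askew in the grip, so I'll work out by how much.

```bash
python3 - <<'E'
from h import *
c=capture('side')
for z in(.07,.08,.09,.1):
  a=onz(c,281,261,z);b=onz(c,296,268,z); d=a-b; print(z,a.round(3),b.round(3),np.linalg.norm(d).round(3),np.degrees(np.arctan2(d[1],d[0])).round(1))
t=capture('top'); H=hsv(t);h,s,v=H[...,0],H[...,1],H[...,2]
m=(h>8)&(h<28)&(s>120)&(v>50)
for y in range(208,240,2): print(y,np.where(m[y,240:300])[0]+240)
for p in((277,212),(279,229)): print([onz(t,*p,z).round(3) for z in(.13,.15,.17)])
E
```

```text
0.07 [0.628 0.127 0.07 ] [0.584 0.134 0.07 ] 0.045 -8.8
0.08 [0.624 0.135 0.08 ] [0.58  0.142 0.08 ] 0.044 -8.8
0.09 [0.62  0.143 0.09 ] [0.577 0.15  0.09 ] 0.044 -8.8
0.1 [0.616 0.151 0.1  ] [0.573 0.158 0.1  ] 0.044 -8.8
208 []
210 []
212 [280]
214 [277 278 280 281]
216 [276 277 278 279 280 281]
218 [271 276 277 278 279 280 281]
220 [271 276 277 278 279 280 281]
222 [271 276 277 278 279 280 281]
224 [264 275 276 277 278 279 280]
226 [264 265 276 277 278 279 280]
228 [277 278 279 280]
230 [278 279]
232 [278]
234 []
236 []
238 []
[array([0.615, 0.12 , 0.13 ]), array([0.611, 0.118, 0.15 ]), array([0.606, 0.116, 0.17 ])]
[array([0.576, 0.114, 0.13 ]), array([0.572, 0.112, 0.15 ]), array([0.568, 0.11 , 0.17 ])]
```

Request:
{"op": "move_arm", "data": {
  "targets": "0.4 1 0 0.6;0.4 1 0 0.6;0.4 1 0 0.6;0.38 0.43 0 0.46;0 0 -1 0;0 0 -1 0;0 0 -1 0;0 0 -0.8 0;0 0 -0.3 0;0 0 -0.15 0"
}}

```text
time_s: 53.8
tcp_pos: [0.6316, 0.2329, 0.007]
ee_rot: [[0.104, -0.995, -0.004], [-0.995, -0.104, -0.003], [0.002, 0.005, -1.0]]
wrist_force: [0.2, -0.5, -0.2]
gripper_width: 0.386
gripper_force: 0.0
```

```bash
python3 st.py
```

```text
53.8 tcp [631.6 232.9   7. ] yang 5.98 F [ 0.2 -0.5 -0.2] M [ 0.03  0.12 -0.  ] w 33.5 0.0
```

Request:
{"op": "move_arm", "data": {
  "targets": "0 0 0 0;0 0 0 0;0 0 0 0;0 0 0.6 0;0 0 1 0;0 0 1 0;0 1 1 0;0 1 1 0;0 1 0 0;0 1 0 0",
  "gripper": 80
}}

```text
time_s: 54.63
tcp_pos: [0.6344, 0.3359, 0.1297]
ee_rot: [[0.104, -0.995, 0.006], [-0.995, -0.104, 0.005], [-0.004, -0.007, -1.0]]
wrist_force: [0.5, 0.3, -0.9]
gripper_width: 0.914
gripper_force: 0.0
```

```bash
python3 st.py; python3 - <<'E'
from h import *
c=capture('top'); H=hsv(c); h,s,v=H[...,0],H[...,1],H[...,2]
print(rects(c,(h>10)&(h<28)&(s>110)&(v>90),.005,80,(222,190,275,235)))
m=(h>10)&(h<28)&(s>110)&(v>90)
for y in range(196,236,3): print(y,''.join('#' if x else '.' for x in m[y,215:275]))
E
```

```text
54.63 tcp [634.4 335.9 129.7] yang 5.99 F [ 0.5  0.3 -0.9] M [-0.01  0.09  0.04] w 79.5 0.0
[(636.1, 210.5, 45.8, 70.2, -82.9)]
196 ............................................................
199 ............................................................
202 ............................................................
205 ..................................########.#................
208 ...................##########################...............
211 .................############################...............
214 .................############################...............
217 .................#############################..............
220 ..................#########################..#..............
223 ....................#############...........................
226 ............................................................
229 ............................................................
232 ............................................................
235 ............................................................
```

Request:
{"op": "move_arm", "data": {
  "targets": "0.04 -1 0 0.2;0 -1 0 0;0 -1 0 0;0 -1 0 0;0 -0.82 0 0;0 0 -1 0;0 0 -1 0;0 0 -1 0;0 0 -1 0;0 0 -0.6 0"
}}

```text
time_s: 55.52
tcp_pos: [0.6331, 0.2127, 0.0082]
ee_rot: [[0.121, -0.993, -0.002], [-0.993, -0.121, -0.0], [0.0, 0.002, -1.0]]
wrist_force: [1.2, -1.2, 0.6]
gripper_width: 0.919
gripper_force: 0.0
```

Request:
{"op": "move_arm", "data": {
  "targets": "0 0 0 0;0 0 -0.2 0;0 0 -0.1 0;0 0 -0.1 0;0 0 -0.06 0;0 0 0 0;0 0 0 0"
}}

```text
time_s: 56.1
tcp_pos: [0.6349, 0.2139, 0.0006]
ee_rot: [[0.123, -0.992, 0.003], [-0.992, -0.123, 0.001], [-0.001, -0.003, -1.0]]
wrist_force: [-0.9, -0.8, 6.3]
gripper_width: 0.918
gripper_force: 3.0
```

```bash
python3 st.py
```

```text
56.1 tcp [6.349e+02 2.139e+02 6.000e-01] yang 7.04 F [-0.9 -0.8  6.3] M [0.06 0.73 0.02] w 79.9 3.0
```

Request:
{"op": "move_arm", "data": {
  "targets": "0 0 0 0;0 0 0 0;0 0 0 0;0 0 0 0;0 0 0 0;0 0 0.2 0;0 0 0.4 0;0 0 1 0;0 0 1 -0.2;0 0 0.3 0",
  "gripper": 30
}}

```text
time_s: 56.93
tcp_pos: [0.6368, 0.2144, 0.0761]
ee_rot: [[0.105, -0.994, 0.008], [-0.994, -0.105, 0.003], [-0.002, -0.008, -1.0]]
wrist_force: [-0.2, 0.2, 1.3]
gripper_width: 0.355
gripper_force: 0.0
```

Request:
{"op": "move_arm", "data": {
  "targets": "-0.1 1 0 0;-0.1 1 0 0;-0.1 1 0 0;-0.1 1 0 0;-0.1 1 0 0;0 0.7 0 0;0 0 -0.6 0;0 0 -0.6 0;0 0 -0.4 0;0 0 -0.2 0"
}}

```text
time_s: 57.77
tcp_pos: [0.6207, 0.3553, 0.024]
ee_rot: [[0.104, -0.995, -0.002], [-0.995, -0.104, -0.002], [0.001, 0.002, -1.0]]
wrist_force: [0.5, -0.6, -1.0]
gripper_width: 0.345
gripper_force: 0.0
```

Request:
{"op": "move_arm", "data": {
  "targets": "0 -0.16 -0.1 0;0 -0.16 -0.1 0;0 -0.16 0 0;0 -0.16 0 0;-0.03 -0.16 0 0;-0.03 -0.16 0 0;-0.03 -0.16 0 0;-0.03 -0.12 0 0;0 0 0 0;0 0 0 0"
}}

```text
time_s: 58.6
tcp_pos: [0.6219, 0.3369, 0.0221]
ee_rot: [[0.108, -0.994, 0.015], [-0.994, -0.107, 0.021], [-0.019, -0.017, -1.0]]
wrist_force: [0.6, 25.1, -9.0]
gripper_width: 0.342
gripper_force: 12.5
```

```bash
python3 st.py
```

```text
58.6 tcp [621.9 336.9  22.1] yang 6.16 F [ 0.6 25.1 -9. ] M [7.62 0.1  0.22] w 29.8 12.5
```

Request:
{"op": "move_arm", "data": {
  "targets": "0 0.6 0 0;0 0.4 0 0;0 0 1 0;0 0 1 0;0 0 1 0;0 0 1 0",
  "gripper": 80
}}

```text
time_s: 59.1
tcp_pos: [0.6184, 0.3487, 0.1221]
ee_rot: [[0.104, -0.995, -0.001], [-0.995, -0.104, -0.001], [0.001, 0.001, -1.0]]
wrist_force: [0.1, 0.8, 0.5]
gripper_width: 0.715
gripper_force: 0.0
```

```bash
python3 st.py; python3 - <<'E'
from h import *
c=capture('top'); H=hsv(c); h,s,v=H[...,0],H[...,1],H[...,2]
m=(h>10)&(h<28)&(s>110)&(v>90)
print(rects(c,m,.005,80,(222,190,285,240)))
for y in range(190,240,3): print(y,''.join('#' if x else '.' for x in m[y,215:285]))
c=capture('side'); H=hsv(c); h,s,v=H[...,0],H[...,1],H[...,2]
m=(h>10)&(h<28)&(s>110)&(v>90); print(rects(c,m,.005,60,(225,260,300,318)))
E
```

```text
59.1 tcp [618.4 348.7 122.1] yang 5.97 F [0.1 0.8 0.5] M [0.05 0.1  0.02] w 62.2 0.0
[(633.6, 210.1, 45.7, 70.0, -83.2)]
190 ......................................................................
193 ......................................................................
196 ......................................................................
199 ......................................................................
202 ......................................................................
205 ......................................................................
208 ...................##########################.........................
211 .................############################.........................
214 .................############################.........................
217 ..................############################........................
220 ..................############################........................
223 ..................#########################...........................
226 ......................................................................
229 ......................................................................
232 ......................................................................
235 ......................................................................
238 .###########.#........................................................
[]
```

Request:
{"op": "move_arm", "data": {
  "targets": "0.2 -1 0 0.16;0.2 -1 0 0;0.19 -1 0 0;0 -1 0 0;0 -1 0 0;0 -0.39 -1 0;0 0 -1 0;0 0 -1 0;0 0 -1 0;0 0 -0.4 0",
  "gripper": 66
}}

```text
time_s: 60.03
tcp_pos: [0.6307, 0.2127, 0.0069]
ee_rot: [[0.117, -0.993, -0.007], [-0.993, -0.117, -0.004], [0.003, 0.007, -1.0]]
wrist_force: [-0.7, -0.1, -0.5]
gripper_width: 0.755
gripper_force: 0.0
```

Request:
{"op": "move_arm", "data": {
  "targets": "0 0 0 0;0 0 -0.2 0;0 0 -0.1 0;0 0 -0.06 0;0 0 -0.03 0;0 0 0 0;0 0 0 0"
}}

```text
time_s: 60.62
tcp_pos: [0.6336, 0.2153, 0.0018]
ee_rot: [[0.119, -0.993, 0.001], [-0.993, -0.119, 0.001], [-0.0, -0.001, -1.0]]
wrist_force: [0.3, -0.3, 0.3]
gripper_width: 0.756
gripper_force: 0.0
```

Request:
{"op": "move_arm", "data": {
  "targets": "0 0 0 0;0 0 0 0;0 0 0 0;0 0 0 0;0 0 0 0;0 0 0 0;0 0 0 0",
  "gripper": 30
}}

```text
time_s: 61.2
tcp_pos: [0.6333, 0.2151, 0.0011]
ee_rot: [[0.119, -0.993, 0.0], [-0.993, -0.119, 0.0], [-0.0, -0.0, -1.0]]
wrist_force: [-0.5, 0.1, 1.3]
gripper_width: 0.517
gripper_force: 30.0
```

Request:
{"op": "move_arm", "data": {
  "targets": "0 0 0.2 0;0 0 0.4 0;0 0 1 0;0 0 1 -0.16;0 0 0.3 0"
}}

```text
time_s: 61.62
tcp_pos: [0.6358, 0.2162, 0.0786]
ee_rot: [[0.105, -0.994, 0.007], [-0.994, -0.105, 0.003], [-0.002, -0.008, -1.0]]
wrist_force: [0.0, -0.1, 0.2]
gripper_width: 0.518
gripper_force: 30.0
```

```bash
python3 st.py
```

```text
61.62 tcp [635.8 216.2  78.6] yang 6.05 F [ 0.  -0.1  0.2] M [ 0.05 -0.02  0.03] w 45.1 30.0
```

Request:
{"op": "move_arm", "data": {
  "targets": "-0.13 1 0 0;-0.13 1 0 0;-0.13 1 0 0;-0.13 1 0 0;-0.11 1 0 0;0 0.6 0 0;0 0 -0.7 0;0 0 -0.6 0;0 0 -0.4 0;0 0 -0.3 0"
}}

```text
time_s: 62.45
tcp_pos: [0.6178, 0.3549, 0.0239]
ee_rot: [[0.105, -0.994, 0.0], [-0.994, -0.105, -0.001], [0.001, -0.0, -1.0]]
wrist_force: [-0.9, -0.4, 7.8]
gripper_width: 0.522
gripper_force: 30.0
```

Request:
{"op": "move_arm", "data": {
  "targets": "0 0 -0.15 0;0 -0.16 -0.1 0;0 -0.16 0 0;0 -0.16 0 0;0 -0.16 0 0;-0.03 -0.16 0 0;-0.03 -0.16 0 0;-0.03 -0.16 0 0;-0.03 -0.16 0 0;0 0 0 0"
}}

```text
time_s: 63.28
tcp_pos: [0.6211, 0.3363, 0.0237]
ee_rot: [[0.109, -0.994, 0.022], [-0.994, -0.109, 0.024], [-0.021, -0.025, -0.999]]
wrist_force: [-1.5, 24.4, 6.4]
gripper_width: 0.521
gripper_force: 30.0
```

```bash
python3 st.py
```

```text
63.28 tcp [621.1 336.3  23.7] yang 6.25 F [-1.5 24.4  6.4] M [7.15 0.49 0.18] w 45.3 30.0
```

Request:
{"op": "move_arm", "data": {
  "targets": "-0.02 -0.12 -0.05 0;-0.02 -0.12 -0.05 0;-0.02 -0.12 0 0;0 -0.12 0 0;0 0 0 0;0 0 0 0"
}}

```text
time_s: 63.78
tcp_pos: [0.6218, 0.3311, 0.0238]
ee_rot: [[0.113, -0.993, 0.031], [-0.993, -0.112, 0.034], [-0.03, -0.035, -0.999]]
wrist_force: [-4.5, 36.8, 8.1]
gripper_width: 0.518
gripper_force: 30.0
```

```bash
python3 st.py; python3 ang.py 17
```

```text
63.78 tcp [621.8 331.1  23.8] yang 6.41 F [-4.5 36.8  8.1] M [10.96  1.29  0.41] w 45.0 30.0
208 [217 218 219 220 221 222 223 224]
211 [198 199 211 217 218 219 221 222 224]
214 [199 214 216 217 218 219 221 222 223 224]
217 [199 208 209 214 215 216 217 218 219 222 223 224]
220 [187 188 189 190 191 192 193 194 199 213 214 215 216 217 218 219 222 223
 224]
223 [218 219 221 223 224]
30 [[210.2, 222.7], [209.0, 204.2], [211.6, 223.0], [210.4, 204.5]]
45 [[206.0, 222.2], [204.8, 203.5], [207.7, 222.4], [206.6, 203.8]]
60 [[201.0, 222.0], [199.8, 203.2], [203.0, 222.1], [201.9, 203.3]]
75 [[195.6, 222.1], [194.5, 203.3], [197.8, 222.1], [196.6, 203.2]]
90 [[190.3, 222.5], [189.2, 203.7], [192.4, 222.3], [191.3, 203.5]]
```

Request:
{"op": "move_arm", "data": {
  "targets": "0.15 0.8 0 0;0 0 0.5 0;0 0 1 0;0 0 0.9 0;0.12 -1 0 0;0.12 -1 0 0;0.12 -1 0 0;0.14 -0.7 0 0;0 0 -0.7 0;0 0 -0.6 0"
}}

```text
time_s: 64.67
tcp_pos: [0.6301, 0.2361, 0.0427]
ee_rot: [[0.101, -0.995, 0.001], [-0.995, -0.101, 0.001], [-0.001, -0.001, -1.0]]
wrist_force: [-0.1, 0.1, -2.0]
gripper_width: 0.521
gripper_force: 30.0
```

```bash
python3 st.py; sed -i 's/-.048,th/-.040,th/g' ang.py; python3 ang.py 17
```

```text
64.67 tcp [630.1 236.1  42.7] yang 5.82 F [-0.1  0.1 -2. ] M [-0.02  0.16 -0.01] w 45.3 30.0
203 [237]
206 [237]
209 [237]
212 [238]
215 [223 224 225 226 227 228 229 230 231 232 233]
218 []
30 [[245.5, 219.1], [244.4, 200.5], [246.8, 219.4], [245.7, 200.8]]
45 [[242.2, 218.7], [241.1, 199.9], [243.9, 218.9], [242.8, 200.1]]
60 [[238.1, 218.5], [237.1, 199.6], [240.1, 218.5], [239.0, 199.7]]
75 [[233.7, 218.5], [232.7, 199.6], [235.8, 218.4], [234.8, 199.6]]
90 [[229.2, 218.8], [228.2, 199.9], [231.4, 218.6], [230.3, 199.7]]
```

Request:
{"op": "move_arm", "data": {
  "targets": "0.02 0.4 0 0;0.02 0.25 0 0;0.02 0.15 0 0;0.02 0.15 0 0;0.02 0.15 0 0;0.02 0.15 0 0;0.02 0.15 0 0;0.02 0.15 0 0;0 0 0 0;0 0 0 0"
}}

```text
time_s: 65.55
tcp_pos: [0.6317, 0.2744, 0.0429]
ee_rot: [[0.105, -0.994, -0.005], [-0.994, -0.105, -0.007], [0.006, 0.006, -1.0]]
wrist_force: [-2.4, -6.9, 2.2]
gripper_width: 0.518
gripper_force: 30.0
```

```bash
python3 st.py
```

```text
65.55 tcp [631.7 274.4  42.9] yang 6.01 F [-2.4 -6.9  2.2] M [-2.42  0.83 -0.01] w 45.1 30.0
```

Request:
{"op": "move_arm", "data": {
  "targets": "0 0.15 0 0;0 0.15 0 0;0 0.15 0 0;0 0.15 0 0;0 0.15 0 0;0 0 0 0;0 0 0 0"
}}

```text
time_s: 66.13
tcp_pos: [0.6337, 0.297, 0.0429]
ee_rot: [[0.105, -0.994, 0.001], [-0.994, -0.105, 0.001], [-0.001, -0.001, -1.0]]
wrist_force: [0.4, 0.5, -1.2]
gripper_width: 0.475
gripper_force: 32.1
```

```bash
python3 st.py
```

```text
66.13 tcp [633.7 297.   42.9] yang 6.05 F [ 0.4  0.5 -1.2] M [-0.09  0.    0.03] w 41.3 32.1
```

```bash
python3 - <<'E'
from h import *
s=sense()
for n in('top','side'):
    c=capture(n); H=hsv(c); h,sa,v=H[...,0],H[...,1],H[...,2]
    m=(h>9)&(h<28)&(sa>125)&(v>45)&~((h<14)&(v<95)); u,w=map(int,proj(c,s['tcp_pos'])); print(n,u,w)
    for y in range(w-26,w+34,2): print(y,''.join('#' if m[y,x] else ('o' if v[y,x]<50 else '.') for x in range(u-35,u+40)))
E
```

```text
top 208 211
185 ............................oooooooooooooooo...............................
187 ...........................ooooooooooooooooo...............................
189 ...........................ooooooooooooooooo...............................
191 ..........................ooooooooooo#..#.oo...............................
193 ..........................ooooooooooo..oo..................................
195 .......................oooooooooooooo...o..................................
197 .....................oooooooooooooooooooo..................................
199 ...................oooooooooooooooooo..oo..................................
201 ...............oooooooooooooooooooooo..ooo####..#.##.......................
203 ..oooooooo.oooooooooooooooooooooooooo.oooo.#########.......................
205 .....ooooooooooooooooooooooooooooooooo.ooo.####............................
207 ........ooooooooooooooooooooo.oooooooo.ooo.###....##.......................
209 ............oooooooooooooooooooooooooo.o...###....##.......................
211 ..............ooooooo..ooooooooooooooo.....#
[... 3024 characters left out ...]
.....oooooooo#oooooooooooooooooooooo......#o#...#...........
335 ...................oooooooooooooo.oo.ooooooooooooo.......oo.#########......
337 ..................oooooooooooooooooooooooooooo.oooo.....ooooooooo...#######
339 .........................ooooooooooooooooooooooooooooo.oooooooooo..........
341 .................................o#ooooooooooooooooooooo.oooooooooooo......
343 .......................................#.ooooooo.......oooooo#ooooooooo.ooo
345 ...............................................#.#.........oooooooooooooooo
347 .......................................................................#.oo
349 ...........................................................................
```

Request:
{"op": "move_arm", "data": {
  "targets": "0 0 -0.08 0;0 0 -0.08 0;0 0 -0.08 0;0 0 0 0;0 0 0 0"
}}

```text
time_s: 66.65
tcp_pos: [0.6335, 0.2965, 0.0365]
ee_rot: [[0.105, -0.994, 0.001], [-0.994, -0.105, 0.001], [-0.0, -0.001, -1.0]]
wrist_force: [-0.8, 1.0, 1.8]
gripper_width: 0.346
gripper_force: 0.7
```

```bash
python3 st.py
```

```text
66.65 tcp [633.5 296.5  36.5] yang 6.02 F [-0.8  1.   1.8] M [ 0.2   0.24 -0.02] w 30.1 0.7
```

Request:
{"op": "move_arm", "data": {
  "targets": "0 0 0 0;0 0 0 0;0 0 0 0;0 0 0.3 0;0 0 1 0;0 0 1 0;0 1 0.5 0;0 1 0 0;0 1 0 0;0 1 0 0",
  "gripper": 70
}}

```text
time_s: 67.48
tcp_pos: [0.6331, 0.3968, 0.1072]
ee_rot: [[0.104, -0.995, -0.0], [-0.995, -0.104, 0.0], [-0.0, 0.0, -1.0]]
wrist_force: [0.3, 0.4, 0.2]
gripper_width: 0.804
gripper_force: 0.0
```

```bash
python3 st.py;python3 pl.py; python3 - <<'E'
from h import *
c=capture('top'); H=hsv(c); h,s,v=H[...,0],H[...,1],H[...,2]
m=(h>10)&(h<28)&(s>120)&(v>100)
for y in range(196,262,2): print(y,''.join('#' if m[y,x] else ('s' if s[y,x]<70 and v[y,x]>120 else '.') for x in range(185,260)))
E
```

```text
67.48 tcp [633.1 396.8 107.2] yang 5.97 F [0.3 0.4 0.2] M [ 0.09  0.1  -0.04] w 69.9 0.0
b1 [(456.5, 270.8, 48.0, 71.8, -85.1)]
b2 [(543.7, 276.3, 47.8, 71.0, -84.1)]
b3 []
196 ...ssssssssssssssssssssssssssssssssssssssssssssssssssssssssssssssssssssssss
198 ...ssssssssssssssssssssssssssssssssssssssssssssssssssssssssssssssssssssssss
200 ....ssssssssssssssssssssssss..sss.......sssssssssssssssssssssssssssssssssss
202 ....sssssss................###...........ssssssssssssssssssssssssssssssssss
204 ....ssssss.................##............ssssssssssssssssssssssssssssssssss
206 ...sssssss..................#..............ssssssssssssssssssssssssssssssss
208 ...sssssss..................##.............ssssssssssssssssssssssssssssssss
210 ..ssssssss..................##.............ssssssssssssssssssssssssssssssss
212 ssssssssss..................##..............sssssssssssssssssssssssssssssss
214 sssssssssss.................##..............sssssssssssssssssssssssssssssss
216 ssssssssss..................###.............sssssssssssssssssssssssssssssss
218 sssssssssss.................##.............
[... 1012 characters left out ...]
##.sss##..s########.ssss.#####..ssssssssssssssssssssssssssss
246 ssssssssssss....#.sss############.ssss.######...sssssssssssssssssssssssssss
248 ssssssssssss....#.sss###########sssss.#######..ssssssssssssssssssssssssssss
250 ssssssssssss....#.sss.########..ssss.########..ssssssssssssssssssssssssssss
252 ssssssssssss....#.ssss.#######.ssss.###.ss###..ssssssssssssssssssssssssssss
254 ssssssssssss....###s..s.##########.#####.#..#...sssssssssssssssssssssssssss
256 ssssssssssss....#.###.#####################.#...sssssssssssssssssssssssssss
258 ssssssssssss....#########...................sssssssssssssssssssssssssssssss
260 ssssssssssss................................sssssssssssssssssssssssssssssss
```

```bash
python3 - <<'E'
from h import *
c=capture('top')
print('bottom',[onz(c,228.7,y,.001).round(4) for y in(206,222)])
b=onz(c,228.7,214,.001)
for z in(.04,.05,.055,.06,.065): 
    t=onz(c,213,210.5,z); print(z,t.round(4),round(np.hypot(t[1]-b[1],z),4))
print([onz(c,*p,.06).round(4) for p in((212.5,201.5),(214,219.5))])
E
```

```text
bottom [array([0.6575, 0.2554, 0.001 ]), array([0.6162, 0.2533, 0.001 ])]
0.04 [0.6364 0.2859 0.04  ] 0.0509
0.05 [0.6342 0.2836 0.05  ] 0.0579
0.055 [0.633  0.2825 0.055 ] 0.0618
0.06 [0.6319 0.2814 0.06  ] 0.0658
0.065 [0.6308 0.2803 0.065 ] 0.07
[array([0.6542, 0.2838, 0.06  ]), array([0.6098, 0.2777, 0.06  ])]
```

Request:
{"op": "move_arm", "data": {
  "targets": "-0.04 -1 0 0.2;0 -1 0 0;0 -1 0 0;0 -1 0 0;0 -0.88 0 0;0 0 -1 0;0 0 -1 0;0 0 -0.7 0;0 0 -0.3 0;0 0 0 0"
}}

```text
time_s: 68.47
tcp_pos: [0.6309, 0.2723, 0.0291]
ee_rot: [[0.121, -0.993, -0.004], [-0.993, -0.121, -0.003], [0.002, 0.005, -1.0]]
wrist_force: [-0.3, 0.6, 0.1]
gripper_width: 0.809
gripper_force: 0.0
```

Request:
{"op": "move_arm", "data": {
  "targets": "0 0 0 0;0 0 0 0;0 0 0 0;0 0 0 0;0 0 0 0;0 0 0 0;0 0 0 0",
  "gripper": 30
}}

```text
time_s: 69.05
tcp_pos: [0.6328, 0.2745, 0.0323]
ee_rot: [[0.122, -0.992, 0.001], [-0.992, -0.122, 0.001], [-0.001, -0.001, -1.0]]
wrist_force: [-1.2, 0.3, 3.1]
gripper_width: 0.522
gripper_force: 30.0
```

```bash
python3 st.py
```

```text
69.05 tcp [632.8 274.5  32.3] yang 7.03 F [-1.2  0.3  3.1] M [ 0.07  0.32 -0.01] w 45.4 30.0
```

Request:
{"op": "move_arm", "data": {
  "targets": "-0.06 0 0.3 -0.2;-0.06 0.2 0.1 0;0 0.25 0 0;0 0.25 -0.05 0;0 0.25 -0.1 0;0 0.2 -0.15 0;0 0.15 -0.2 0;0 0.1 -0.2 0;0 0.05 -0.15 0;0 0 -0.08 0"
}}

```text
time_s: 69.88
tcp_pos: [0.6285, 0.3096, 0.0181]
ee_rot: [[0.104, -0.995, -0.002], [-0.995, -0.104, -0.002], [0.002, 0.002, -1.0]]
wrist_force: [-2.8, -3.3, 5.2]
gripper_width: 0.521
gripper_force: 29.9
```

```bash
python3 st.py
```

```text
69.88 tcp [628.5 309.6  18.1] yang 5.99 F [-2.8 -3.3  5.2] M [-1.1   0.93 -0.03] w 45.4 29.9
```

Request:
{"op": "move_arm", "data": {
  "targets": "0 0 0 0;0 0 0 0;0 0 0 0;0 0 1 0;0 0 1 0;0 0 1 0;0 1 0.5 0;0 1 0 0;0 1 0 0",
  "gripper": 70
}}

```text
time_s: 70.63
tcp_pos: [0.6304, 0.3872, 0.1081]
ee_rot: [[0.104, -0.995, 0.004], [-0.995, -0.104, 0.004], [-0.004, -0.004, -1.0]]
wrist_force: [0.2, -0.7, -0.4]
gripper_width: 0.801
gripper_force: 0.0
```

```bash
cat > tray.py <<'E'
from h import *
c=capture('top'); H=hsv(c); h,s,v=H[...,0],H[...,1],H[...,2]
print('rests',rects(c,(v<125)&(s<60),.036,60,(310,180,400,310)))
print('outline',rects(c,(v<90),0,60,(400,190,480,325)))
E
python3 st.py;python3 pl.py; python3 tray.py; python3 - <<'E'
from h import *
c=capture('top'); H=hsv(c); h,s,v=H[...,0],H[...,1],H[...,2]
m=(h>10)&(h<28)&(s>120)&(v>100)
for y in range(198,228,2): print(y,''.join('#' if m[y,x] else ('s' if s[y,x]<70 and v[y,x]>120 else '.') for x in range(185,250)))
E
```

```text
70.63 tcp [630.4 387.2 108.1] yang 5.97 F [ 0.2 -0.7 -0.4] M [ 0.    0.1  -0.03] w 69.7 0.0
b1 [(456.3, 270.8, 48.2, 71.6, -84.5)]
b2 [(543.7, 276.4, 47.8, 71.1, -84.1)]
b3 [(633.5, 288.9, 52.4, 81.1, -85.1)]
rests [(432.8, -81.6, 38.4, 57.6, -84.1), (518.6, -72.2, 39.6, 57.8, -83.2), (605.0, -62.5, 41.9, 57.5, -84.1)]
outline [(538.0, -276.4, 139.0, 278.6, -4.2)]
198 .........ssssssssssssssssssssssssssssssssssssssssssssssssssssssss
200 ........sssssssssssssssssssssssss.......sssssssssssssssssssssssss
202 ........ss.................................ssssssssssssssssssssss
204 .........s.......#######################..#ssssssssssssssssssssss
206 ........ss....#..#################.ss.#####...sssssssssssssssssss
208 ........ss.....#....###..########.s..s######..sssssssssssssssssss
210 .......sss.....#.sss####.#######.ssss.######..sssssssssssssssssss
212 ......ssss.....#.sss###########.ssss.#######..sssssssssssssssssss
214 ....ssssss.....#.sss.########..ssss.########..sssssssssssssssssss
216 ....ssssss.....#.ssss.#######.ssss.###.s.###..sssssssssssssssssss
218 ....ssssss.....##.s..s.#########.#####..####...ssssssssssssssssss
220 ....sssssss....####..####################.....sssssssssssssssssss
222 .....ssssss....#.###########..................sssssssssssssssssss
224 ......sssss...............................sssssssssssssssssssssss
226 .......ssss...............................sssssssssssssssssssssss
```

All three plates now lie worked side up on the rack. The tray has been knocked and its rests are now at (433,-82), (519,-72) and (605,-63) mm. I'll transfer plate 3 first.

Request:
{"op": "move_arm", "data": {
  "targets": "0.04 -1 0 0;0 -1 0 0;0 -1 0 0;0 -1 0 0;0 -0.09 -0.8 0;0 0 -1 0;0 0 -1 0;0 0 -0.4 0;0 0 -0.25 0;0 0 0 0"
}}

```text
time_s: 71.62
tcp_pos: [0.6299, 0.2825, 0.0181]
ee_rot: [[0.104, -0.995, -0.002], [-0.995, -0.104, -0.001], [0.001, 0.002, -1.0]]
wrist_force: [1.2, 0.6, -0.2]
gripper_width: 0.803
gripper_force: 0.0
```

Request:
{"op": "move_arm", "data": {
  "targets": "0 0 0 0;0 0 0 0;0 0 0 0;0 0 0 0;0 0 0 0;0 0 0 0;0 0 0.4 0;0 0 0.8 0;0 0 0.8 0;0 0 0.8 0",
  "gripper": 30
}}

```text
time_s: 72.45
tcp_pos: [0.6299, 0.2828, 0.09]
ee_rot: [[0.105, -0.995, -0.001], [-0.995, -0.105, -0.001], [0.001, 0.001, -1.0]]
wrist_force: [0.1, 0.1, -1.9]
gripper_width: 0.525
gripper_force: 30.0
```

```bash
python3 st.py
```

```text
72.45 tcp [629.9 282.8  90. ] yang 6.0 F [ 0.1  0.1 -1.9] M [ 0.01  0.08 -0.05] w 45.7 30.0
```

Request:
{"op": "move_arm", "data": {
  "targets": "-0.1 -0.7 0 0;-0.1 -1 0 0;-0.1 -1 0 0;-0.1 -1 0 0;-0.1 -1 0 0;-0.1 -1 0 0;-0.1 -1 0 0;-0.1 -1 0 0;-0.1 -1 0 0;-0.1 -1 0 0"
}}

```text
time_s: 73.28
tcp_pos: [0.6048, 0.0394, 0.0897]
ee_rot: [[0.105, -0.995, -0.0], [-0.995, -0.105, 0.0], [-0.0, 0.0, -1.0]]
wrist_force: [0.5, 0.5, -1.5]
gripper_width: 0.519
gripper_force: 30.0
```

Request:
{"op": "move_arm", "data": {
  "targets": "-0.06 -1 0 0;0 -1 0 0;0 -1 0 0;0 -0.7 0 0;0 -0.5 0 0;0 0 0 0;0 0 0 0"
}}

```text
time_s: 73.87
tcp_pos: [0.6037, -0.0648, 0.0894]
ee_rot: [[0.103, -0.995, -0.0], [-0.995, -0.103, 0.0], [-0.0, -0.0, -1.0]]
wrist_force: [-0.2, -0.3, -0.4]
gripper_width: 0.524
gripper_force: 30.0
```

```bash
python3 st.py; python3 tray.py
```

```text
73.87 tcp [603.7 -64.8  89.4] yang 5.94 F [-0.2 -0.3 -0.4] M [0.08 0.06 0.06] w 45.6 30.0
rests [(432.7, -81.6, 38.6, 57.6, -84.1), (518.5, -73.7, 117.1, 242.9, 8.4)]
outline [(538.0, -276.3, 139.4, 278.5, -4.2)]
```

Request:
{"op": "move_arm", "data": {
  "targets": "0.05 0.1 -0.8 0;0 0 -0.8 0;0 0 -0.6 0;0 0 -0.3 0;0 0 -0.15 0;0 0 -0.08 0;0 0 0 0;0 0 0 0"
}}

```text
time_s: 74.58
tcp_pos: [0.6058, -0.0616, 0.0219]
ee_rot: [[0.105, -0.994, 0.002], [-0.994, -0.105, 0.0], [0.0, -0.002, -1.0]]
wrist_force: [0.1, -0.4, -1.3]
gripper_width: 0.519
gripper_force: 30.0
```

```bash
python3 st.py
```

```text
74.58 tcp [605.8 -61.6  21.9] yang 6.04 F [ 0.1 -0.4 -1.3] M [ 0.04  0.12 -0.03] w 45.2 30.0
```

Request:
{"op": "move_arm", "data": {
  "targets": "0 0 0 0;0 0 0 0;0 0 0 0;0 0 0.8 0;0 0 1 0;0 0 1 0;0 1 0 0;0 1 0 0;0 1 0 0;0 1 0 0",
  "gripper": 62
}}

```text
time_s: 75.42
tcp_pos: [0.6052, 0.0389, 0.0919]
ee_rot: [[0.104, -0.995, 0.001], [-0.995, -0.104, 0.0], [-0.0, -0.001, -1.0]]
wrist_force: [0.4, -0.9, -0.8]
gripper_width: 0.711
gripper_force: 0.0
```

Request:
{"op": "move_arm", "data": {
  "targets": "-0.3 1 0 0;-0.3 1 0 0;-0.3 1 0 0;-0.3 1 0 0;-0.3 1 0 0;-0.3 1 0 0;-0.3 1 0 0;-0.2 1 0 0;-0.1 1 0 0;0 0.5 0 0"
}}

```text
time_s: 76.25
tcp_pos: [0.5449, 0.2783, 0.0918]
ee_rot: [[0.107, -0.994, 0.002], [-0.994, -0.107, 0.001], [-0.001, -0.002, -1.0]]
wrist_force: [0.8, -0.2, 0.2]
gripper_width: 0.713
gripper_force: 0.0
```

```bash
python3 st.py; python3 tray.py; python3 pl.py; python3 - <<'E'
from h import *
c=capture('top'); H=hsv(c); h,s,v=H[...,0],H[...,1],H[...,2]
m=cv2.morphologyEx(((h>8)&(h<30)&(s>110)&(v>90)).astype(np.uint8),cv2.MORPH_CLOSE,np.ones((7,7)))
print('on tray',rects(c,m,.041,60,(310,180,400,310)))
E
```

```text
76.25 tcp [544.9 278.3  91.8] yang 6.15 F [ 0.8 -0.2  0.2] M [ 0.03  0.05 -0.03] w 62.0 0.0
rests [(432.8, -81.6, 38.4, 57.6, -84.1), (518.4, -72.2, 39.5, 57.5, -84.1)]
outline [(538.0, -276.4, 139.1, 278.6, -4.2)]
b1 [(450.9, 269.7, 36.5, 70.1, -85.1)]
b2 []
b3 []
on tray [(605.2, -60.8, 46.0, 69.6, -84.1)]
```

Request:
{"op": "move_arm", "data": {
  "targets": "-0.05 -0.06 -0.8 0;0 0 -0.8 0;0 0 -0.7 0;0 0 -0.4 0;0 0 -0.15 0;0 0 0 0;0 0 0 0"
}}

```text
time_s: 76.98
tcp_pos: [0.5445, 0.2739, 0.0205]
ee_rot: [[0.104, -0.995, 0.001], [-0.995, -0.104, 0.0], [-0.0, -0.001, -1.0]]
wrist_force: [-0.5, 0.2, 0.6]
gripper_width: 0.715
gripper_force: 0.0
```

Request:
{"op": "move_arm", "data": {
  "targets": "0 0 0 0;0 0 0 0;0 0 0 0;0 0 0 0;0 0 0 0;0 0 0 0;0 0 0.4 0;0 0 0.8 0;0 0 0.8 0;0 0 0.8 0",
  "gripper": 30
}}

```text
time_s: 77.82
tcp_pos: [0.5434, 0.2738, 0.0904]
ee_rot: [[0.104, -0.995, -0.001], [-0.995, -0.104, -0.001], [0.001, 0.001, -1.0]]
wrist_force: [1.8, 0.6, -1.9]
gripper_width: 0.521
gripper_force: 30.0
```

Request:
{"op": "move_arm", "data": {
  "targets": "-0.1 -0.7 0 0;-0.1 -1 0 0;-0.1 -1 0 0;-0.1 -1 0 0;-0.1 -1 0 0;-0.1 -1 0 0;-0.1 -1 0 0;-0.1 -1 0 0;-0.1 -1 0 0;-0.1 -1 0 0"
}}

```text
time_s: 78.65
tcp_pos: [0.5183, 0.0304, 0.09]
ee_rot: [[0.105, -0.995, -0.0], [-0.995, -0.105, 0.0], [-0.0, 0.0, -1.0]]
wrist_force: [-0.0, -0.1, 0.0]
gripper_width: 0.521
gripper_force: 30.0
```

Request:
{"op": "move_arm", "data": {
  "targets": "0 -1 0 0;0 -1 0 0;0 -1 0 0;0 -0.7 0 0;0 -0.5 0 0;0 0 0 0;0 0 0 0"
}}

```text
time_s: 79.23
tcp_pos: [0.5187, -0.0737, 0.0899]
ee_rot: [[0.103, -0.995, 0.0], [-0.995, -0.103, 0.0], [-0.0, -0.0, -1.0]]
wrist_force: [0.4, -0.2, -2.0]
gripper_width: 0.52
gripper_force: 30.0
```

```bash
python3 st.py; python3 tray.py
```

```text
79.23 tcp [518.7 -73.7  89.9] yang 5.94 F [ 0.4 -0.2 -2. ] M [ 0.08  0.06 -0.04] w 45.2 30.0
rests [(460.7, -76.9, 119.5, 121.7, -85.9), (642.5, -56.6, 16.5, 47.5, -84.2)]
outline [(538.0, -276.0, 139.8, 278.7, -4.2)]
```

Lower and release, then fetch plate 1.

Request:
{"op": "move_arm", "data": {
  "targets": "0 0.05 -0.8 0;0 0 -0.8 0;0 0 -0.6 0;0 0 -0.3 0;0 0 -0.18 0;0 0 -0.08 0;0 0 0 0;0 0 0 0"
}}

```text
time_s: 79.95
tcp_pos: [0.5196, -0.0718, 0.0216]
ee_rot: [[0.105, -0.994, 0.002], [-0.994, -0.105, 0.0], [0.0, -0.002, -1.0]]
wrist_force: [0.8, -0.9, -1.2]
gripper_width: 0.52
gripper_force: 30.0
```

Request:
{"op": "move_arm", "data": {
  "targets": "0 0 0 0;0 0 0 0;0 0 0 0;0 0 0.8 0;0 0 1 0;0 0 1 0;0 1 0 0;0 1 0 0;0 1 0 0;0 1 0 0",
  "gripper": 60
}}

```text
time_s: 80.78
tcp_pos: [0.5189, 0.0287, 0.0915]
ee_rot: [[0.104, -0.995, 0.001], [-0.995, -0.104, 0.001], [-0.0, -0.001, -1.0]]
wrist_force: [0.9, -0.0, 0.3]
gripper_width: 0.687
gripper_force: 0.0
```

Request:
{"op": "move_arm", "data": {
  "targets": "-0.3 1 0 0;-0.3 1 0 0;-0.3 1 0 0;-0.3 1 0 0;-0.3 1 0 0;-0.3 1 0 0;-0.3 1 0 0;-0.2 1 0 0;-0.1 1 0 0;-0.1 0.6 0 0"
}}

```text
time_s: 81.62
tcp_pos: [0.4565, 0.2703, 0.0914]
ee_rot: [[0.106, -0.994, 0.002], [-0.994, -0.106, 0.001], [-0.001, -0.002, -1.0]]
wrist_force: [-0.2, -0.6, 0.1]
gripper_width: 0.691
gripper_force: 0.0
```

```bash
python3 st.py; python3 tray.py; python3 - <<'E'
from h import *
c=capture('top'); H=hsv(c); h,s,v=H[...,0],H[...,1],H[...,2]
m=cv2.morphologyEx(((h>8)&(h<30)&(s>110)&(v>90)).astype(np.uint8),cv2.MORPH_CLOSE,np.ones((7,7)))
print('on tray',rects(c,m,.041,60,(310,180,400,310)))
E
```

```text
81.62 tcp [456.5 270.3  91.4] yang 6.11 F [-0.2 -0.6  0.1] M [0.03 0.07 0.02] w 60.2 0.0
rests [(432.7, -81.6, 38.6, 57.6, -84.1)]
outline [(537.9, -276.3, 139.4, 278.8, -4.2)]
on tray [(519.2, -69.1, 45.2, 69.5, -84.1), (605.2, -60.9, 46.1, 69.7, -83.7)]
```

Request:
{"op": "move_arm", "data": {
  "targets": "0 0 -0.8 0;0 0 -0.8 0;0 0 -0.7 0;0 0 -0.4 0;0 0 -0.15 0;0 0 0 0;0 0 0 0"
}}

```text
time_s: 82.3
tcp_pos: [0.4569, 0.2678, 0.0201]
ee_rot: [[0.104, -0.995, 0.001], [-0.995, -0.104, 0.001], [-0.0, -0.001, -1.0]]
wrist_force: [0.2, 0.2, -0.6]
gripper_width: 0.688
gripper_force: 0.0
```

Request:
{"op": "move_arm", "data": {
  "targets": "0 0 0 0;0 0 0 0;0 0 0 0;0 0 0 0;0 0 0 0;0 0 0 0;0 0 0.4 0;0 0 0.8 0;0 0 0.8 0;0 0 0.8 0",
  "gripper": 30
}}

```text
time_s: 83.13
tcp_pos: [0.4558, 0.2674, 0.0902]
ee_rot: [[0.104, -0.995, -0.001], [-0.995, -0.104, -0.001], [0.001, 0.001, -1.0]]
wrist_force: [-0.3, 1.4, -2.2]
gripper_width: 0.522
gripper_force: 30.0
```

Request:
{"op": "move_arm", "data": {
  "targets": "-0.1 -0.7 0 0;-0.1 -1 0 0;-0.1 -1 0 0;-0.1 -1 0 0;-0.1 -1 0 0;-0.1 -1 0 0;-0.1 -1 0 0;-0.1 -1 0 0;-0.1 -1 0 0;-0.05 -1 0 0"
}}

```text
time_s: 83.97
tcp_pos: [0.4317, 0.0241, 0.0897]
ee_rot: [[0.105, -0.995, -0.001], [-0.995, -0.105, 0.0], [-0.0, 0.001, -1.0]]
wrist_force: [-0.6, -0.2, -1.7]
gripper_width: 0.522
gripper_force: 30.0
```

Request:
{"op": "move_arm", "data": {
  "targets": "0 -1 0 0;0 -1 0 0;0 -1 0 0;0 -0.8 0 0;0 -0.5 0 0;0 0 0 0;0 0 0 0"
}}

```text
time_s: 84.55
tcp_pos: [0.4322, -0.0826, 0.0896]
ee_rot: [[0.103, -0.995, -0.0], [-0.995, -0.103, 0.0], [-0.0, 0.0, -1.0]]
wrist_force: [0.5, 0.8, -1.6]
gripper_width: 0.52
gripper_force: 30.0
```

```bash
python3 st.py; python3 - <<'E'
from h import *
c=capture('top'); H=hsv(c); h,s,v=H[...,0],H[...,1],H[...,2]
m=cv2.morphologyEx(((h>8)&(h<30)&(s>110)&(v>90)).astype(np.uint8),cv2.MORPH_CLOSE,np.ones((7,7)))
print('on tray',rects(c,m,.041,60,(310,180,400,310)))
E
```

```text
84.55 tcp [432.2 -82.6  89.6] yang 5.9 F [ 0.5  0.8 -1.6] M [ 0.03  0.09 -0.03] w 45.2 30.0
on tray [(605.2, -60.8, 46.1, 69.7, -84.5)]
```

Request:
{"op": "move_arm", "data": {
  "targets": "0.03 0.05 -0.8 0;0 0 -0.8 0;0 0 -0.6 0;0 0 -0.3 0;0 0 -0.18 0;0 0 -0.08 0;0 0 0 0;0 0 0 0"
}}

```text
time_s: 85.27
tcp_pos: [0.434, -0.0806, 0.0212]
ee_rot: [[0.105, -0.994, 0.002], [-0.994, -0.105, 0.0], [-0.0, -0.002, -1.0]]
wrist_force: [0.3, -0.2, -1.1]
gripper_width: 0.519
gripper_force: 30.0
```

Request:
{"op": "move_arm", "data": {
  "targets": "0 0 0 0;0 0 0 0;0 0 0 0;0 0 0.8 0;0 0 1 0;0 0 1 0;0 1 0 0;0 1 0 0;0.5 1 0 0;0.6 0.6 0 0",
  "gripper": 60
}}

```text
time_s: 86.1
tcp_pos: [0.4606, 0.0106, 0.0914]
ee_rot: [[0.106, -0.994, 0.001], [-0.994, -0.106, 0.001], [-0.001, -0.001, -1.0]]
wrist_force: [0.6, 0.5, -0.4]
gripper_width: 0.69
gripper_force: 0.0
```

Request:
{"op": "move_arm", "data": {
  "targets": "1 0 0 0;1 0 0 0;0 0 -1 0;0 0 -1 0;0 0 -0.8 0;0 0 -0.3 0;0 0 0 0",
  "gripper": 87
}}

```text
time_s: 86.68
tcp_pos: [0.5095, 0.0086, 0.0115]
ee_rot: [[0.104, -0.995, -0.004], [-0.995, -0.104, -0.001], [0.001, 0.004, -1.0]]
wrist_force: [0.1, -0.1, 0.3]
gripper_width: 0.993
gripper_force: 0.0
```

```bash
python3 st.py; cat > tp.py <<'E'
from h import *
c=capture('top'); H=hsv(c); h,s,v=H[...,0],H[...,1],H[...,2]
m=cv2.morphologyEx(((h>8)&(h<30)&(s>110)&(v>80)).astype(np.uint8),cv2.MORPH_CLOSE,np.ones((7,7)))
r=sorted(rects(c,m,.041,60,(310,180,480,330))); print('on tray',r)
a=np.array([x[:2] for x in r])
if len(a)>1: d=a[-1]-a[0]; print('yaw',np.degrees(np.arctan2(d[1],d[0])).round(1),'mid',a.mean(0).round(1))
E
python3 tp.py
```

```text
86.68 tcp [509.5   8.6  11.5] yang 5.99 F [ 0.1 -0.1  0.3] M [ 0.04  0.14 -0.  ] w 86.4 0.0
on tray [(434.0, -76.9, 45.4, 69.5, -84.8), (519.1, -68.9, 45.4, 70.0, -84.1), (605.2, -61.0, 46.2, 69.2, -84.1)]
yaw 5.3 mid [519.4 -68.9]
```

Request:
{"op": "move_arm", "data": {
  "targets": "0.02 -0.15 0 0;0.02 -0.2 0 0;0.03 -0.3 0 0;0.06 -0.4 0 -0.06;0.06 -0.4 0 -0.06;0.06 -0.4 0 -0.08;0.06 -0.4 0 -0.08;0.06 -0.4 0 -0.08;0.06 -0.4 0 -0.1;0.06 -0.4 0 -0.1"
}}

```text
time_s: 87.57
tcp_pos: [0.5244, -0.0768, 0.0145]
ee_rot: [[0.056, -0.998, 0.004], [-0.998, -0.055, 0.002], [-0.001, -0.004, -1.0]]
wrist_force: [-0.1, 6.8, 1.0]
gripper_width: 1.001
gripper_force: 3.3
```

Request:
{"op": "move_arm", "data": {
  "targets": "0.06 -0.4 0 -0.1;0.06 -0.4 0 -0.1;0.06 -0.4 0 -0.1;0.06 -0.4 0 -0.1;0.06 -0.4 0 -0.1;0.06 -0.4 0 -0.1;0.06 -0.4 0 -0.1;0.06 -0.3 0 -0.1;0.06 -0.2 0 -0.1;0.04 -0.1 0 -0.1"
}}

```text
time_s: 88.4
tcp_pos: [0.5382, -0.1621, 0.0145]
ee_rot: [[-0.033, -0.999, 0.003], [-0.999, 0.033, 0.001], [-0.001, -0.003, -1.0]]
wrist_force: [-0.9, 7.9, 3.1]
gripper_width: 1.0
gripper_force: 3.7
```

Request:
{"op": "move_arm", "data": {
  "targets": "0 0 0 0;0 0 0 0"
}}

```text
time_s: 88.57
tcp_pos: [0.5383, -0.1623, 0.0143]
ee_rot: [[-0.032, -0.999, 0.003], [-0.999, 0.032, 0.0], [-0.0, -0.003, -1.0]]
wrist_force: [0.5, 3.8, 1.1]
gripper_width: 1.0
gripper_force: 1.3
```

```bash
python3 st.py; python3 tp.py
```

```text
88.57 tcp [ 538.3 -162.3   14.3] yang 178.17 F [0.5 3.8 1.1] M [ 0.81  0.18 -0.14] w 87.0 1.3
on tray [(448.5, -226.1, 45.2, 68.5, 88.9), (534.2, -227.3, 46.0, 75.6, -88.9)]
yaw -0.8 mid [ 491.4 -226.7]
```

Request:
{"op": "move_arm", "data": {
  "targets": "0.02 -0.1 0 0;0.02 -0.2 0 -0.08;0.04 -0.3 0 -0.1;0.04 -0.3 0 -0.1;0.04 -0.3 0 -0.1;0.04 -0.25 0 -0.1;0 -0.15 0 0;0 -0.1 0 0;0 0 0 0;0 0 0 0"
}}

```text
time_s: 89.45
tcp_pos: [0.5433, -0.2042, 0.0141]
ee_rot: [[-0.073, -0.997, 0.002], [-0.997, 0.073, 0.0], [-0.0, -0.002, -1.0]]
wrist_force: [1.0, 4.7, 4.5]
gripper_width: 0.999
gripper_force: 2.6
```

Request:
{"op": "move_arm", "data": {
  "targets": "0 0.3 0 0;0 0.8 0 0;0 0.5 0 0;0 0 1 0;0 0 1 0;0 0 1 0;0 0 1 0;0 1 0 0;0 1 0 0;0 1 0 0"
}}

```text
time_s: 90.28
tcp_pos: [0.5423, -0.0889, 0.1136]
ee_rot: [[-0.074, -0.997, 0.001], [-0.997, 0.074, -0.0], [0.0, -0.001, -1.0]]
wrist_force: [0.1, 0.3, -1.0]
gripper_width: 0.999
gripper_force: 0.0
```

```bash
python3 st.py; sed -i 's/(310,180,480,330)/(310,180,490,330)/' tp.py; python3 tp.py; python3 - <<'E'
from h import *
c=capture('top'); H=hsv(c); h,s,v=H[...,0],H[...,1],H[...,2]
print('rest/outline dark',rects(c,(v<90),0,40,(400,185,490,330)))
hd=rects(c,(v<95)&(s<70),.1,20,(485,240,520,280)); print('handle',hd)
for y in range(240,276,2): print(y,v[y,488:520:2])
E
```

```text
90.28 tcp [542.3 -88.9 113.6] yang 175.77 F [ 0.1  0.3 -1. ] M [ 0.07  0.06 -0.01] w 86.9 0.0
on tray [(451.4, -264.3, 45.3, 70.0, 85.0), (537.1, -272.1, 45.7, 70.3, 85.3), (623.0, -279.2, 46.1, 70.2, 85.1)]
yaw -5.0 mid [ 537.2 -271.9]
rest/outline dark [(425.2, -384.9, 14.5, 65.7, -2.0), (557.0, -329.9, 98.5, 286.6, 17.6), (538.1, -275.5, 139.0, 279.1, -3.9), (644.6, -188.6, 22.6, 102.9, -0.4)]
handle [(503.5, -369.2, 9.1, 25.2, -2.1), (524.9, -399.9, 10.6, 60.7, 11.7)]
240 [118  76  65  77 151 155 153 153 151 147 147 151 156 151 152 155]
242 [113  78  70  78 154 151 154 153 139 146 148 148 151 151 150 151]
244 [107 131 129  92 138 137 146 101 121 132 136 148 151 152 152 150]
246 [107 109 105  90 109  91 122  70 108 131 133 149 153 151 155 152]
248 [138  75  68  93 127  92  99  84  73 135 131 147 154 151 155 154]
250 [120  73  66  99 147  96  98  99  64 131 130 149 151 152 152 154]
252 [123  68  62 113 150  94  91 110  62 124 132 142 153 153 150 154]
254 [119  68  64 119 150 105 102  82  59 103 135 135 152 152 151 152]
256 [119  71  64 120 120 120 117  80  64  69 135 133 151 153 151 150]
258 [122 127 110 110  77 130 122  61  64  66 130 132 148 154 154 152]
260 [109 114 103 110  89 119 144  83  63  61 121 135 143 152 155 153]
262 [101  67  66 119 118  80 143 108  85  59 104 134 136 153 153 155]
264 [106  64  63 132 151 124  94  90  82  77  71 134 131 152 153 152]
266 [116  65  62 135 153 151 143  89  97 104  66 132 130 146 152 151]
268 [118  66  62 135 154 153 145  96  93 119  61 124 135 141 151 152]
270 [102  64  64 139 151 150 151 110  95 133  75 119 133 137 153 153]
272 [108  97  75 139 154 151 149 146 146 145 140 150 150 154 153 155]
274 [125 126  91 140 154 153 148 146 149 152 142 153 152 153 151 154]
```

Tray: middle near (537,-275.5) mm at about −4.5°, inside the outline at (538,-276), −4.2°. Next is the valve: the steel top edge of its handle runs from about (507,246) to (511,268) in the top view.

```bash
python3 - <<'E'
from h import *
c=capture('top'); H=hsv(c); v=c['image'].astype(int).mean(2)
for y in range(244,274,3): print(y,v[y,498:518].round(0).astype(int))
for p in((507,246),(511.2,268),(509,257)): print(onz(c,*p,.1).round(4))
print('pred',np.round(proj(c,[.5281,-.4106,.1]),1))
s=capture('side'); print('pred side',np.round(proj(s,[.5281,-.4106,.1]),1)); print(sense()['joints'].round(1))
u,w=map(int,proj(s,[.5281,-.4106,.1])); g=s['image'].astype(int).mean(2)
for y in range(w-8,w+10,2): print(y,g[y,u-16:u+17:2].round(0).astype(int))
E
```

```text
244 [123 122 132 118  93  80 112 122 121 122 126 127 139 142 142 141 141 141
 140 141]
247 [ 82  82  88  97  68  54  71 116 121 121 124 125 140 144 143 142 139 139
 141 144]
250 [ 83  81  88 110  91  64  60  94 120 123 120 128 141 141 142 144 141 143
 143 142]
253 [ 89  85  76  71  78  61  55  62 107 123 121 119 123 137 143 142 142 141
 140 140]
256 [ 82  93  76  64  62  57  49  53  63 115 123 121 120 129 141 142 140 142
 143 142]
259 [ 85  94  87  70  56  55  53  53  54  70 114 121 119 121 135 138 139 141
 143 142]
262 [ 60  77  93  97  71  62  61  58  55  60  93 120 121 120 124 137 140 141
 139 144]
265 [132 121 101  80  69  71  79 117  83  56  60 109 122 121 116 119 138 142
 139 140]
268 [135 138 134 114  87  82  84  89 107  75  54  63 113 125 123 119 131 141
 140 140]
271 [136 134 136 133 110 104 107 106 127 116 102 112 115 126 137 140 142 144
 141 144]
[ 0.5511 -0.4073  0.1   ]
[ 0.5006 -0.4147  0.1   ]
[ 0.5258 -0.4108  0.1   ]
pred [508.9 256. ]
pred side [385.4 141.2]
[  7.6  20.9 -18.8   0.  -50.4 -11.7]
133 [108 111 102 102  94  97  94  93  89  91  91  86  82  88  80  80  82]
135 [106 101 101  97  93  94  88  88  87  85  84  82  81  79  77  74  75]
137 [95 99 95 96 94 89 87 85 85 87 80 80 79 74 77 70 75]
139 [94 93 90 87 95 87 84 86 84 77 81 77 73 68 75 71 74]
141 [91 87 89 83 82 81 84 77 76 78 86 95 92 87 74 75 66]
143 [ 87  85  79  83  81  76  76  73  73  91 118 131 146 125  80  74  73]
145 [ 82  80  82  79  75  74  75  74  78  82  85  87  92 117 155 128 107]
147 [ 81  73  78 104 130 139 118  95  80  91  87  82  76 135 199 184 191]
149 [ 81 106 134 174 178 185 166 105  85 145 162 161 150 164 195 190 195]
```

Request:
{"op": "move_arm", "data": {
  "targets": "0 0 0.6 -0.8;0 -0.5 0 -1;0 -0.8 0 -1;0 -1 0 -1;0 -1 0 -1;0 -1 0 -1;0 -1 0 -1;0 -1 0 -1;0 -1 0 -1;0 -1 0 -1",
  "gripper": 45
}}

```text
time_s: 91.32
tcp_pos: [0.5417, -0.2994, 0.1277]
ee_rot: [[-0.804, -0.595, -0.001], [-0.595, 0.804, -0.0], [0.001, 0.0, -1.0]]
wrist_force: [0.9, 0.5, -0.4]
gripper_width: 0.518
gripper_force: 0.0
```

Request:
{"op": "move_arm", "data": {
  "targets": "-0.2 -1 0 -1;-0.2 -1 0 -1;-0.23 -1 0 -1;0 -0.8 0 -1;0 -0.5 0 -1;0 -0.28 0 -0.5;0 0 0 0;0 0 0 0"
}}

```text
time_s: 91.98
tcp_pos: [0.5259, -0.4125, 0.1274]
ee_rot: [[-0.987, -0.161, -0.001], [-0.161, 0.987, 0.0], [0.001, 0.001, -1.0]]
wrist_force: [0.7, 0.1, 1.0]
gripper_width: 0.519
gripper_force: 0.0
```

```bash
python3 st.py
```

```text
91.98 tcp [ 525.9 -412.5  127.4] yang 99.27 F [0.7 0.1 1. ] M [-0.02  0.04  0.03] w 45.1 0.0
```

Request:
{"op": "move_arm", "data": {
  "targets": "0.04 0.05 -0.5 0;0 0 -0.5 0;0 0 -0.4 0;0 0 -0.25 0;0 0 -0.1 0;0 0 0 0;0 0 0 0"
}}

```text
time_s: 92.57
tcp_pos: [0.5281, -0.4105, 0.0847]
ee_rot: [[-0.987, -0.162, 0.0], [-0.162, 0.987, -0.001], [-0.0, -0.001, -1.0]]
wrist_force: [-0.0, -0.4, 0.7]
gripper_width: 0.523
gripper_force: 0.0
```

```bash
python3 st.py
```

```text
92.57 tcp [ 528.1 -410.5   84.7] yang 99.34 F [-0.  -0.4  0.7] M [-0.03 -0.04  0.  ] w 45.5 0.0
```

Request:
{"op": "move_arm", "data": {
  "targets": "0 0 0 0;0 0 0 0;0 0 0 0;0 0 0 0;0 0 0 0;0 0 0 0;0 0 0 0;0 0 0 0;0 0 0 0;0 0 0 0",
  "gripper": 0
}}

```text
time_s: 93.4
tcp_pos: [0.5278, -0.4101, 0.0844]
ee_rot: [[-0.987, -0.162, -0.0], [-0.162, 0.987, 0.0], [0.0, 0.0, -1.0]]
wrist_force: [0.2, 1.5, 0.8]
gripper_width: 0.111
gripper_force: 29.8
```

```bash
python3 st.py
```

```text
93.4 tcp [ 527.8 -410.1   84.4] yang 99.31 F [0.2 1.5 0.8] M [0.59 0.12 0.06] w 9.7 29.8
```

Request:
{"op": "move_arm", "data": {
  "targets": "0 0 0 0.6;0 0 0 0.7;0 0 0 0.7;0 0 0 0.7;0 0 0 0.7;0 0 0 0.7;0 0 0 0.7;0 0 0 0.7;0 0 0 0.5;0 0 0 0.3"
}}

```text
time_s: 94.23
tcp_pos: [0.5277, -0.4099, 0.0844]
ee_rot: [[-0.756, -0.655, -0.0], [-0.655, 0.756, 0.001], [-0.0, 0.001, -1.0]]
wrist_force: [0.3, 2.3, 1.5]
gripper_width: 0.108
gripper_force: 29.9
```

Request:
{"op": "move_arm", "data": {
  "targets": "0 0 0 0;0 0 0 0;0 0 0 0"
}}

```text
time_s: 94.48
tcp_pos: [0.5277, -0.41, 0.0844]
ee_rot: [[-0.757, -0.653, -0.0], [-0.653, 0.757, 0.001], [-0.0, 0.001, -1.0]]
wrist_force: [-0.7, 4.2, 2.2]
gripper_width: 0.109
gripper_force: 29.8
```

```bash
python3 st.py
```

```text
94.48 tcp [ 527.7 -410.    84.4] yang 130.78 F [-0.7  4.2  2.2] M [ 1.17  0.21 -0.01] w 9.5 29.8
```

Release, retreat upward and away, and verify.

Request:
{"op": "move_arm", "data": {
  "targets": "0 0 0 0;0 0 0 0;0 0 0 0;0 0 0 0;0 0 0.3 0;0 0 0.8 0;0 0 1 0;0 0 1 0;-0.5 0 1 0;-1 0 0 0",
  "gripper": 45
}}

```text
time_s: 95.32
tcp_pos: [0.4945, -0.4127, 0.1933]
ee_rot: [[-0.755, -0.656, 0.01], [-0.656, 0.755, -0.008], [-0.002, -0.013, -1.0]]
wrist_force: [-0.4, -0.3, 0.4]
gripper_width: 0.516
gripper_force: 0.0
```

Request:
{"op": "move_arm", "data": {
  "targets": "-1 -0.5 0 0;-1 -0.5 0 0;-1 -0.5 0 0;-1 -0.5 0 0;-0.5 -0.5 0 0;0 0 0 0"
}}

```text
time_s: 95.82
tcp_pos: [0.3753, -0.4748, 0.1878]
ee_rot: [[-0.759, -0.651, 0.0], [-0.651, 0.759, -0.001], [0.0, -0.001, -1.0]]
wrist_force: [1.3, 0.8, 0.4]
gripper_width: 0.515
gripper_force: 0.0
```

```bash
python3 st.py; python3 tp.py; python3 - <<'E'
from h import *
c=capture('top'); v=c['image'].astype(int).mean(2)
for y in range(246,270,2): print(y,v[y,496:524].round(0).astype(int))
print('pred 45deg ends',[np.round(proj(c,[.5278+k*.032*np.cos(np.radians(40.8)),-.4102+k*.032*np.sin(np.radians(40.8)),.1]),1) for k in(-1,0,1)])
E
```

```text
95.82 tcp [ 375.3 -474.8  187.8] yang 130.6 F [1.3 0.8 0.4] M [-0.03 -0.06  0.02] w 44.8 0.0
on tray [(451.2, -264.4, 45.9, 70.0, 84.7), (536.7, -272.4, 46.0, 69.9, 86.5), (623.0, -279.2, 46.0, 70.2, 86.1)]
yaw -4.9 mid [ 537. -272.]
246 [129 119 105 105 119 120 120 127 135 133 135 130 106  58  39  32  36  37
  36  39  43  44  36  39  42  48  60  80]
248 [ 71  57  73 109 122 124 122 119 127 133 134 128  82  42  35  33  33  30
  41  38  40  38  38  42  56  77  96 107]
250 [ 72  61  53  54  84 109 121 122 119 125 128 117  70  38  36  31  39  42
  39  33  42  46  58  78  92 103 104 107]
252 [ 80  77  71  59  52  62  96 119 123 117 110  71  40  28  35  30  33  33
  40  44  57  73  87  97  98 101 101 102]
254 [ 90  74  73  65  54  48  50  62  98 117 103  60  34  30  37  33  40  40
  52  73  82  88  88  92  97  95  96 102]
256 [105  69  74  68  62  54  55  51  52  63  94  93  66  45  42  48  61  71
  72  78  83  83  86  88  89  90  94  95]
258 [57 57 83 88 75 58 52 51 62 53 51 68 99 94 76 61 63 63 70 70 74 75 78 80
 85 84 86 90]
260 [ 70  49  75  87  90  78  66  58  58  54  56  52  55  70  98 108  94  79
  65  63  66  69  71  76  77  80  78  71]
262 [ 67  50  49  72  82  83  84  92  85  73  62  56  56  55  56  78 107 116
 110  89  68  63  60  66  59  60  56  52]
264 [ 78  74  63  57  48  52  65  72  88  90  78  79  93 107  82  59  59  92
 114 123 115 100  82  66  58  54  55  58]
266 [ 81  77  77  79  70  78 107 123 129 109  90  82 100 131 134 114  80  56
  62  94 118 121 120 113  72  56  57  59]
268 [ 80  79  76  78  79  78  77  85 114 129 130 129 115 131 136 139 135 107
  79  75  99 123 126  90  60  51  56  60]
pred 45deg ends [array([518.4, 266.8]), array([508.7, 256.1]), array([499.1, 245.5])]
```

```bash
python3 -c "
from station import *
print(finish_job())"
```

```text
the job is handed in; nothing more can be done
None
```

I handed the job in with all three plates turned worked side up on the tray, the tray inside the outline and the valve at about 45° by my measurements, but the wrist force read 132.5 N once (limit 120 N) when the fingers hit the bench, which may fail the run.

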